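# Set out the tasting flight

### The arm

A 7-joint arm with a two-finger parallel gripper is mounted at the origin on the work surface. World frame = base frame: x ahead of the robot, y to its left, z up, the work surface at z = 0. Lengths are in m, angles in rad, forces in N, time in s.
With the tool pointing down it reaches from about 0.4 to 0.85 m from the base axis. Payload 4.5 kg.
Tool frame: the origin (TCP) lies at the very end of the fingers, on their centre line; the grasp point (between the pads) lies 19 mm behind it; z points along the fingers, x is the direction in which the jaws open and shut, and the axes are right-handed (so a half turn about z gives the same grasp; the last joint's range is limited). The gripper opens to 88 mm and grips with 3 to 60 N. Pads are 18 mm wide; open, the fingers measure 123 mm over their backs; the gripper's body (75 mm by 187 mm) begins 45 mm behind the grasp point.
Start: joints at [-1.107, 0.689, -0.195, 1.565, 0.157, 0.902, -0.215], TCP at [0.26, 0.568, 0.239] pointing down, gripper open.
Joint ranges: [-3.01, 3.01], [-0.46, 2.08], [-1.47, 1.51], [0.13, 2.56], [-1, 4.14], [0.04, 2.09], [-2.66, 2.66]. Speed limits (rad/s): [2.57, 2.57, 3.14, 3.14, 3.14, 3.14, 3.14].

### API

Orientations are given as a unit quaternion [x, y, z, w].
In Python, from plant import * gives the robot as it stands.
- The arm moves only by the tool apply_moves, never from a script. Its argument "series" is a list of rows, each an object of numbers: "x", "y", "z": the shift along the tool's x, y, z in units of 80 cm (1.0 is 80 cm); "wx", "wy", "wz": the turn, a rotation vector about the tool's x, y, z in units of pi rad (1.0 is pi rad); "fingers": the opening, from -1 (shut) to 1 (fully open), so that 0 is half open. In form: [{"x": .., "y": .., "z": .., "wx": .., "wy": .., "wz": .., "fingers": ..}, ...]. A call has 1 to 8 rows; each row shifts and turns the pose as measured when the row begins, along the tool's axes as they then stand; what a row does not reach is not made up. A row lasts 1/8 s, in which the tool goes at most 62.5 mm and 10.7 degrees, less where a joint would pass 70% of its speed; a pose out of reach is approached as far as the arm can. A call with a number of a shift or a turn outside -1 to 1 is refused whole. A call with a gripper value outside its range is refused whole. The fingers move at their own pace and stop on an object; "force" is the grip in N (left out, the last holds). Time passes only in rows, so rows that do not move let the fingers close. It gives the time, the measured TCP pose, the force and the opening at its end, in the units of the state.
- get_state(): the state, without advancing time (a new reading comes with each control period).
- snapshot(name): name is "side" or "top"; returns (picture, depth): 384x512x3 uint8, red, green, blue; 384x512 float32, m along the optical axis (not along the pixel's ray), 0 where there is no reading.
- camera_model(name): a dict with "camera_matrix" (3x3 intrinsics, pixels), "world_from_camera" (4x4, takes a point from camera to world coordinates). Camera axes: x right, y up, looking along -z (the intrinsics and any distortion apply to the point x, -y, -z); pixel columns grow to the right and rows downward; lengths in m; the calibration is good to about 2 mm. A picture is of the moment at which its call begins. camera_model takes no time and is no camera call.
- finish_job(): hands the job in, once; it reports no verdict.
The state is a dict: "clock": time; "q": joint angles; "qd": joint speeds; "joint_torque": joint torques, N m; "tool_pos": TCP position; "eef_rot": TCP orientation; "contact_force": force on the tool from outside, world axes, zero at the start; "moment": the same for the moment, N m; "opening": opening from 0.0 (shut) to 1.0 (fully open).
Only numpy, scipy, OpenCV 4.12 (cv2) and the standard library are available. Lean on these libraries where they do the work, as an engineer would, in place of code of your own. Each camera call takes 0.05 s, during which the arm holds its last target. There are 200 camera calls.

### The job

Set out the wine tasting: stand each of the four round green sample bottles upright on the coaster whose colour matches its wax, with its foot wholly inside the painted circle, setting each down gently without dropping or tipping it. The square oil tins are not part of the tasting; leave them standing where they are, whatever the colour of their caps.

Things in the scene. Friction and masses are not known exactly. Their poses are not given: they have to be found in the camera images.
- bottle_red: Small round wine bottle of green glass, pale label, neck and shoulders dipped in red wax (from above a red disc). 142 mm tall, 0.2 kg, loose, upright; body 42 mm across up to 85 mm above the foot, shoulder narrowing from there to 104 mm, then a straight neck 26 mm across from 104 to 142 mm (grip it there). Origin: centre of its foot; z up along the bottle.
- coaster_red: Flat round dark wooden coaster, 84 mm across and 6 mm thick, with a red circle 72 mm across painted on its top (paint flush to 0.4 mm); fixed to the table. Origin: centre of its underside, on the table; z up.
- bottle_yellow: Small round wine bottle of green glass, pale label, neck and shoulders dipped in yellow wax (from above a yellow disc). 142 mm tall, 0.2 kg, loose, upright; body 42 mm across up to 85 mm above the foot, shoulder narrowing from there to 104 mm, then a straight neck 26 mm across from 104 to 142 mm (grip it there). Origin: centre of its foot; z up along the bottle.
- coaster_yellow: Flat round dark wooden coaster, 84 mm across and 6 mm thick, with a yellow circle 72 mm across painted on its top (paint flush to 0.4 mm); fixed to the table. Origin: centre of its underside, on the table; z up.
- bottle_blue: Small round wine bottle of green glass, pale label, neck and shoulders dipped in blue wax (from above a blue disc). 142 mm tall, 0.2 kg, loose, upright; body 42 mm across up to 85 mm above the foot, shoulder narrowing from there to 104 mm, then a straight neck 26 mm across from 104 to 142 mm (grip it there). Origin: centre of its foot; z up along the bottle.
- coaster_blue: Flat round dark wooden coaster, 84 mm across and 6 mm thick, with a blue circle 72 mm across painted on its top (paint flush to 0.4 mm); fixed to the table. Origin: centre of its underside, on the table; z up.
- bottle_white: Small round wine bottle of green glass, pale label, neck and shoulders dipped in white wax (from above a white disc). 142 mm tall, 0.2 kg, loose, upright; body 42 mm across up to 85 mm above the foot, shoulder narrowing from there to 104 mm, then a straight neck 26 mm across from 104 to 142 mm (grip it there). Origin: centre of its foot; z up along the bottle.
- coaster_white: Flat round dark wooden coaster, 84 mm across and 6 mm thick, with a white circle 72 mm across painted on its top (paint flush to 0.4 mm); fixed to the table. Origin: centre of its underside, on the table; z up.
- tin_red: Square brass-coloured oil tin with a green band and a small red screw cap: not wine, stays where it is. 44 by 44 mm, 105 mm tall, with a cap 24 mm across and 18 mm high on top (123 mm in all), 0.35 kg, loose, standing upright. Origin: centre of its underside; z up.
- tin_blue: Square brass-coloured oil tin with a green band and a small blue screw cap: not wine, stays where it is. 44 by 44 mm, 105 mm tall, with a cap 24 mm across and 18 mm high on top (123 mm in all), 0.35 kg, loose, standing upright. Origin: centre of its underside; z up.
Things that resemble listed ones, but are neither listed nor needed, are in the scene too. What is shaped like the bottle_white but purple or turquoise is not meant.

How it is judged:
At the end, for the whole second after the job is handed in: Each of the four bottles stands upright (within 0.1 rad) on the coaster of its own wax colour, its centre within 15 mm of the coaster's centre, its foot resting on the coaster, released and at rest; both oil tins stand upright within 15 mm of where they began (horizontal distance between bottle_red and coaster_red below 0.015 m and z of bottle_red in the frame of coaster_red between 0.003 and 0.01 m and angle between each of bottle_red, bottle_yellow, bottle_blue, bottle_white, tin_red, tin_blue's own z axis and vertical below 0.1 rad and linear speed of each of bottle_red, bottle_yellow, bottle_blue, bottle_white below 0.02 m/s and contact force between each of bottle_red, bottle_yellow, bottle_blue, bottle_white and the fingers below 0.1 N and horizontal distance between bottle_yellow and coaster_yellow below 0.015 m and z of bottle_yellow in the frame of coaster_yellow between 0.003 and 0.01 m and horizontal distance between bottle_blue and coaster_blue below 0.015 m and z of bottle_blue in the frame of coaster_blue between 0.003 and 0.01 m and horizontal distance between bottle_white and coaster_white below 0.015 m and z of bottle_white in the frame of coaster_white between 0.003 and 0.01 m and distance of each of tin_red, tin_blue from where it was at the start of the episode below 0.015 m); the robot touches nothing.
It fails at once if a wine bottle is tipped over (angle between any of bottle_red, bottle_yellow, bottle_blue, bottle_white's own z axis and vertical above 0.6 rad).
It fails at once if a bottle is let go in the air and dropped (its foot over 20 mm above the table) ((height (world z) of bottle_red above 0.02 m and contact force between bottle_red and the fingers below 0.1 N) or (height (world z) of bottle_yellow above 0.02 m and contact force between bottle_yellow and the fingers below 0.1 N) or (height (world z) of bottle_blue above 0.02 m and contact force between bottle_blue and the fingers below 0.1 N) or (height (world z) of bottle_white above 0.02 m and contact force between bottle_white and the fingers below 0.1 N)).
It fails at once if an oil tin is knocked over or carried off ((angle between tin_red's own z axis and vertical above 0.5 rad or distance of tin_red from where it was at the start of the episode above 0.04 m) or (angle between tin_blue's own z axis and vertical above 0.5 rad or distance of tin_blue from where it was at the start of the episode above 0.04 m)).
It also fails if it takes over 115 s, if anything falls off the work surface, if the arm or the gripper's body presses on something with over 40 N, if the wrist force passes 120 N, or if a joint passes its speed limit or range.

## Working session

There is one attempt and no reset: what is moved stays moved. The work goes in short steps, Python scripts to look and compute and a tool call to move; the robot and the scene stay as the last step left them, time stands still between calls to the robot, and variables do not carry over. Pictures are saved under pics/ and viewed, about 12 in all and at most 16, crops included, and the job is handed in when it is done.

Besides the shell and the picture viewer there is one more tool, called after ">>>" as name(argument=value, ...) on one line, values as JSON. apply_moves: Moves the arm, as the interface text tells. Its arguments: {"type":"object","properties":{"series":{"type":"array","items":{"type":"object","properties":{"x":{"type":"number"},"y":{"type":"number"},"z":{"type":"number"},"wx":{"type":"number"},"wy":{"type":"number"},"wz":{"type":"number"},"fingers":{"type":"number"}}}},"force":{"type":"number"}},"required":["series"]}

```bash
mkdir -p pics; ls
python3 - <<'E'
from plant import *
import cv2, json
for n in("top","side"):
    p,d=snapshot(n); cv2.imwrite(f"pics/{n}0.png",p[:,:,::-1]); 
    import numpy as np
    np.savez(f"{n}0.npz",p=p,d=d)
    m=camera_model(n); print(n,m)
print(get_state())
E
```

```text
pics
top {'camera_matrix': array([[454.96510431,   0.        , 254.19723255],
       [  0.        , 454.96510431, 188.97884769],
       [  0.        ,   0.        ,   1.        ]]), 'world_from_camera': array([[ 0.02418483,  0.98111467, -0.1919091 ,  0.27136346],
       [-0.99965202,  0.02575616,  0.00569711,  0.01574019],
       [ 0.01053236,  0.19170454,  0.98139617,  1.16389849],
       [ 0.        ,  0.        ,  0.        ,  1.        ]])}
side {'camera_matrix': array([[489.535369  ,   0.        , 254.08869142],
       [  0.        , 489.535369  , 184.1503479 ],
       [  0.        ,   0.        ,   1.        ]]), 'world_from_camera': array([[ 0.97633271,  0.1557771 , -0.15002643,  0.26027805],
       [-0.2161807 ,  0.72329855, -0.655824  , -0.95719952],
       [ 0.00635154,  0.67273524,  0.73985603,  1.14792504],
       [ 0.        ,  0.        ,  0.        ,  1.        ]])}
{'clock': 0.1, 'q': array([-1.1072119 ,  0.68988193, -0.19453063,  1.56621098,  0.15731931,
        0.90254891, -0.21510576]), 'qd': array([-0.0013043 , -0.00325372, -0.00167284, -0.00204283, -0.00112099,
       -0.00162   , -0.00038727]), 'joint_torque': array([-3.73547547e-03, -5.28495026e+01, -1.27165820e+00, -1.53836989e+01,
       -5.25498635e-02,  1.97631416e-03,  4.80401673e-05]), 'tool_pos': array([0.26022694, 0.56762543, 0.23800962]), 'eef_rot': array([ 8.41604030e-01,  5.40094410e-01, -6.57268377e-04,  5.03100256e-04]), 'contact_force': array([-0.46985431, -0.69135919, -0.19535148]), 'moment': array([ 0.00659521,  0.01036105, -0.01545875]), 'opening': 0.9993085326447306}
```

View pics/top0.png

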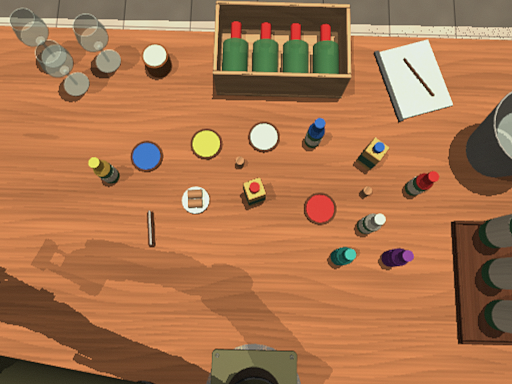

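View pics/side0.png

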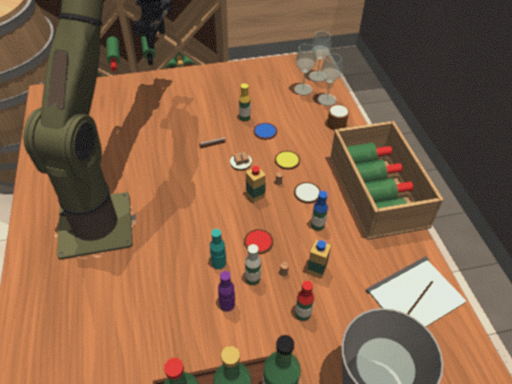

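Candidates (top view): red – bottle (425,181), tin cap (255,188), coaster (320,208). Blue – bottle (317,130), tin cap (376,149), coaster (147,156). Yellow – bottle (97,165), coaster (206,143). White – bottle (374,222), coaster (264,136), decoy plate with corks (195,200). Turquoise (344,257), purple (400,257), the crate bottles and the large bottles are decoys.

```bash
cat > h.py <<'E'
import numpy as np, cv2
from plant import *
def cloud(n,d):
    m=camera_model(n); K=m["camera_matrix"]; T=m["world_from_camera"]
    v,u=np.mgrid[:384,:512]
    P=np.stack([(u-K[0,2])/K[0,0]*d,-(v-K[1,2])/K[1,1]*d,-d],-1)
    return P@T[:3,:3].T+T[:3,3]
def ray(n,u,v,z):
    m=camera_model(n); K=m["camera_matrix"]; T=m["world_from_camera"]
    r=T[:3,:3]@np.array([(u-K[0,2])/K[0,0],-(v-K[1,2])/K[1,1],-1]); o=T[:3,3]
    return (o+r*(z-o[2])/r[2])[:2]
def mask(p,c):
    h,s,v=[a.astype(int) for a in cv2.split(cv2.cvtColor(p,cv2.COLOR_RGB2HSV))]
    return {"red":((h<6)|(h>174))&(s>170)&(v>70),"yellow":(h>24)&(h<33)&(s>150)&(v>90),
            "blue":(h>103)&(h<122)&(s>140)&(v>60),"white":(s<45)&(v>130)}[c]
def blobs(n,p,d,c):
    P=cloud(n,d); k,l,st,ce=cv2.connectedComponentsWithStats(mask(p,c).astype(np.uint8))
    for i in range(1,k):
        if st[i,4]<25: continue
        q=P[(l==i)&(d>0)]
        if len(q)<20: continue
        zt=np.percentile(q[:,2],95)
        if zt>.2 or not(-.5<q[:,0].mean()<.9): continue
        hi=q[q[:,2]>zt-.006]
        print(n,c,"px",ce[i].round(1),"n",st[i,4],"ztop %.3f"%zt,"cloud mid",q.mean(0).round(3),
          "top",((hi.min(0)+hi.max(0))/2).round(3)[:2],"ext",np.ptp(hi,axis=0).round(3)[:2],"ray.006",ray(n,*ce[i],.006).round(3))
E
python3 - <<'E'
from h import *
for n in("top","side"):
    f=np.load(n+"0.npz")
    for c in("red","yellow","blue","white"): blobs(n,f["p"],f["d"],c)
a=np.load("top0.npz")["p"][100:280,70:450]
cv2.imwrite("pics/crop.png",cv2.resize(a,None,fx=2.1,fy=2.1,interpolation=cv2.INTER_CUBIC)[:,:,::-1])
E
```

```text
top red px [426.6 179.8] n 281 ztop 0.143 cloud mid [ 0.51  -0.398  0.114] top [ 0.513 -0.402] ext [0.024 0.024] ray.006 [ 0.534 -0.441]
top red px [254.  187.3] n 78 ztop 0.125 cloud mid [0.479 0.01  0.12 ] top [0.48 0.01] ext [0.02  0.019] ray.006 [0.502 0.01 ]
top red px [319.6 208.1] n 627 ztop 0.009 cloud mid [ 0.452 -0.161  0.006] top [ 0.452 -0.161] ext [0.074 0.07 ] ray.006 [ 0.452 -0.161]
top yellow px [ 95.  162.4] n 28 ztop 0.143 cloud mid [0.527 0.383 0.13 ] top [0.525 0.381] ext [0.024 0.022] ray.006 [0.558 0.427]
top blue px [316.9 128.8] n 202 ztop 0.143 cloud mid [ 0.629 -0.138  0.113] top [ 0.634 -0.14 ] ext [0.022 0.022] ray.006 [ 0.666 -0.154]
top blue px [146.  155.7] n 548 ztop 0.009 cloud mid [0.58  0.295 0.005] top [0.58  0.295] ext [0.069 0.069] ray.006 [0.579 0.295]
top blue px [378.6 147. ] n 72 ztop 0.124 cloud mid [ 0.585 -0.285  0.121] top [ 0.585 -0.285] ext [0.021 0.021] ray.006 [ 0.62  -0.318]
top white px [33.5 23. ] n 119 ztop 0.181 cloud mid [0.868 0.558 0.148] top [0.851 0.542] ext [0.023 0.009] ray.006 [0.951 0.633]
top white px [415.1  78.8] n 34
[... 3338 characters left out ...]
2 0.344]
side white px [239.5 163.8] n 102 ztop 0.017 cloud mid [0.463 0.147 0.012] top [0.47  0.151] ext [0.066 0.058] ray.006 [0.464 0.153]
side white px [307.1 191.6] n 330 ztop 0.011 cloud mid [ 0.646 -0.011  0.007] top [ 0.646 -0.056] ext [0.074 0.163] ray.006 [ 0.646 -0.01 ]
side white px [252.5 249. ] n 72 ztop 0.146 cloud mid [ 0.414 -0.273  0.137] top [ 0.414 -0.277] ext [0.022 0.026] ray.006 [ 0.434 -0.185]
side white px [252.9 263. ] n 93 ztop 0.107 cloud mid [ 0.412 -0.289  0.098] top [ 0.414 -0.287] ext [0.028 0.012] ray.006 [ 0.425 -0.231]
side white px [384.7 362.6] n 2224 ztop 0.144 cloud mid [ 0.623 -0.614  0.14 ] top [ 0.622 -0.614] ext [0.119 0.105] ray.006 [ 0.671 -0.569]
```

View pics/crop.png

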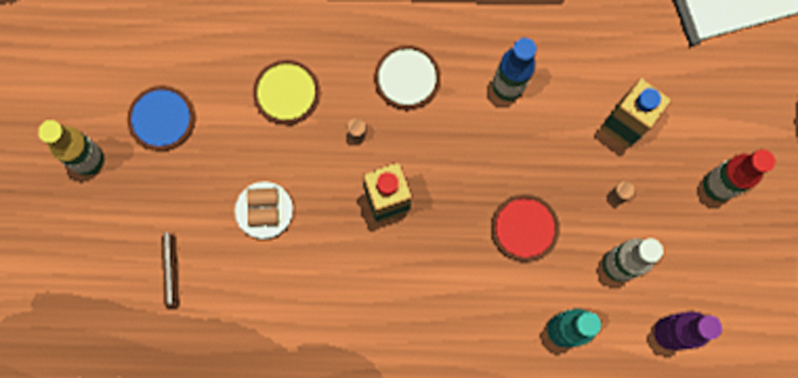

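The crop confirms the choice. Bottles: red (764,161), yellow (52,132), blue (524,48), white (650,250). Matching coasters: red (525,228), yellow (287,92), blue (161,117), white (407,77). The plate with corks (264,210) and the two capped tins are not wanted. Measured heights (0.143, 0.124, 0.006–0.009 m) and sizes match the description. I start by aligning the tool with the world axes.

>>> apply_moves(force=25, series=[{"wz": 0.045,"z": -0.01,"fingers": 1},{"wz": 0.045,"z": -0.01},{"wz": 0.045,"z": -0.01},{"wz": 0.045,"z": -0.01},{"wz": 0.045,"z": -0.01},{"wz": 0.045,"z": -0.01},{"wz": 0.045},{"wz": 0.045}])

```text
schema error: expected keys x, y, z, wx, wy, wz, fingers
```

>>> apply_moves(force=25, series=[{"x": 0,"y": 0,"z": -0.01,"wx": 0,"wy": 0,"wz": 0.045,"fingers": 1},{"x": 0,"y": 0,"z": -0.01,"wx": 0,"wy": 0,"wz": 0.045,"fingers": 1},{"x": 0,"y": 0,"z": -0.01,"wx": 0,"wy": 0,"wz": 0.045,"fingers": 1},{"x": 0,"y": 0,"z": -0.01,"wx": 0,"wy": 0,"wz": 0.045,"fingers": 1},{"x": 0,"y": 0,"z": -0.01,"wx": 0,"wy": 0,"wz": 0.045,"fingers": 1},{"x": 0,"y": 0,"z": -0.01,"wx": 0,"wy": 0,"wz": 0.045,"fingers": 1},{"x": 0,"y": 0,"z": 0,"wx": 0,"wy": 0,"wz": 0.045,"fingers": 1},{"x": 0,"y": 0,"z": 0,"wx": 0,"wy": 0,"wz": 0.045,"fingers": 1}])

```text
clock: 1.1
tool_pos: [0.2589, 0.5648, 0.2832]
eef_rot: [1.0, -0.013, -0.003, 0.005]
contact_force: [-0.2, 0.6, -0.6]
opening: 0.999
```

```bash
cat >> h.py <<'E'
from scipy.spatial.transform import Rotation as R
def goto(x,y,z):
    "total tool-frame shift (units) and turn (units) to a world-aligned, downward pose"
    s=get_state(); Q=R.from_quat(s["eef_rot"]); G=R.from_quat([1,0,0,0])
    print("t %.2f"%s["clock"],s["tool_pos"].round(4),"open %.3f"%s["opening"],"F",s["contact_force"].round(1),"q",s["q"].round(2))
    print("shift",(Q.inv().apply(np.array([x,y,z])-s["tool_pos"])/.8).round(4),"turn",((Q.inv()*G).as_rotvec()/np.pi).round(4))
E
python3 -c "
from h import *
goto(.528,.381,.25)"
```

```text
t 1.10 [0.2589 0.5648 0.2832] open 0.999 F [-0.2  0.6 -0.6] q [-1.29  0.64  0.14  1.52 -0.1   1.   -1.15]
shift [0.3426 0.2203 0.0422] turn [ 0.0034  0.0017 -0.0085]
```

>>> apply_moves(series=[{"x": 0.05,"y": 0.032,"z": 0,"wx": 0,"wy": 0,"wz": -0.004,"fingers": 1},{"x": 0.05,"y": 0.032,"z": 0,"wx": 0,"wy": 0,"wz": -0.004,"fingers": 1},{"x": 0.05,"y": 0.032,"z": 0,"wx": 0,"wy": 0,"wz": 0,"fingers": 1},{"x": 0.05,"y": 0.032,"z": 0,"wx": 0,"wy": 0,"wz": 0,"fingers": 1},{"x": 0.05,"y": 0.032,"z": 0,"wx": 0,"wy": 0,"wz": 0,"fingers": 1},{"x": 0.05,"y": 0.032,"z": 0,"wx": 0,"wy": 0,"wz": 0,"fingers": 1},{"x": 0.04,"y": 0.025,"z": 0,"wx": 0,"wy": 0,"wz": 0,"fingers": 1},{"x": 0,"y": 0,"z": 0,"wx": 0,"wy": 0,"wz": 0,"fingers": 1}])

```text
clock: 2.1
tool_pos: [0.5347, 0.3843, 0.2783]
eef_rot: [1.0, 0.002, -0.006, 0.008]
contact_force: [-0.3, -0.3, -0.8]
opening: 0.997
```

```bash
python3 -c "
from h import *
goto(.528,.381,.107)"
```

```text
t 2.10 [0.5347 0.3843 0.2783] open 0.997 F [-0.3 -0.3 -0.8] q [-0.75  0.71  0.12  1.39 -0.08  1.06 -0.62]
shift [-0.006   0.0006  0.2142] turn [0.0053 0.0036 0.0011]
```

>>> apply_moves(series=[{"x": -0.008,"y": 0.004,"z": 0.03,"wx": 0.005,"wy": 0.004,"wz": 0.001,"fingers": 1},{"x": 0,"y": 0,"z": 0.035,"wx": 0,"wy": 0,"wz": 0,"fingers": 1},{"x": 0,"y": 0,"z": 0.035,"wx": 0,"wy": 0,"wz": 0,"fingers": 1},{"x": 0,"y": 0,"z": 0.02,"wx": 0,"wy": 0,"wz": 0,"fingers": 1},{"x": 0,"y": 0,"z": 0,"wx": 0,"wy": 0,"wz": 0,"fingers": 1}])

```text
clock: 2.72
tool_pos: [0.5227, 0.3852, 0.1789]
eef_rot: [1.0, 0.003, -0.002, -0.001]
contact_force: [-0.6, -0.5, 0.2]
opening: 0.999
```

Run:
```python
from h import *
goto(.528,.381,.107)
p,d=snapshot("top");p2,d2=snapshot("side")
a=cv2.resize(p[110:230,40:180],None,fx=2.8,fy=2.8);b=cv2.resize(p2[40:160,180:320],None,fx=2.8,fy=2.8)
cv2.imwrite("pics/y1.png",np.hstack([a,b])[:,:,::-1])
```

```text
t 2.73 [0.5227 0.3852 0.1789] open 0.999 F [-0.6 -0.5  0.2] q [-0.75  0.79  0.09  1.55 -0.09  0.8  -0.62]
shift [0.0069 0.0055 0.0899] turn [-0.0008  0.0011  0.0019]
```

View pics/y1.png

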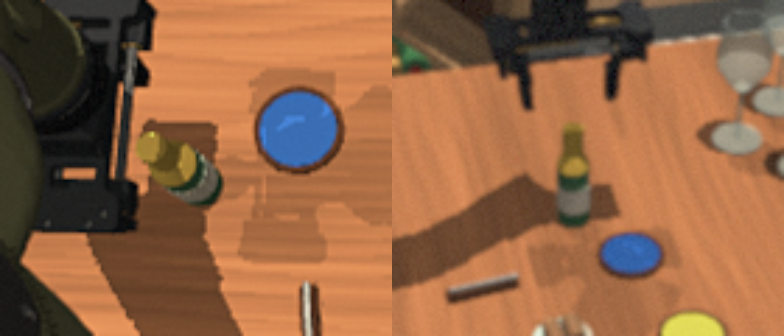

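The picture shows the open gripper above the yellow bottle, neck at about (155,150) in the left half, between the jaws. Descending to grip.

>>> apply_moves(series=[{"x": 0.007,"y": 0.0055,"z": 0.02,"wx": 0,"wy": 0.001,"wz": 0.001,"fingers": 1},{"x": 0,"y": 0,"z": 0.03,"wx": 0,"wy": 0,"wz": 0,"fingers": 1},{"x": 0,"y": 0,"z": 0.03,"wx": 0,"wy": 0,"wz": 0,"fingers": 1},{"x": 0,"y": 0,"z": 0.008,"wx": 0,"wy": 0,"wz": 0,"fingers": 1},{"x": 0,"y": 0,"z": 0,"wx": 0,"wy": 0,"wz": 0,"fingers": 1}])

```text
clock: 3.45
tool_pos: [0.534, 0.3814, 0.11]
eef_rot: [1.0, 0.0, 0.005, -0.004]
contact_force: [-0.8, 0.2, -0.4]
opening: 1.0
```

```bash
python3 -c "
from h import *
goto(.528,.381,.107)"
```

```text
t 3.45 [0.534  0.3814 0.11  ] open 1.000 F [-0.8  0.2 -0.4] q [-0.73  0.88  0.08  1.59 -0.1   0.66 -0.6 ]
shift [-0.0075  0.0005  0.0037] turn [-0.0025 -0.0031  0.    ]
```

>>> apply_moves(series=[{"x": -0.0075,"y": 0,"z": 0.004,"wx": -0.002,"wy": -0.003,"wz": 0,"fingers": 0.3},{"x": 0,"y": 0,"z": 0,"wx": 0,"wy": 0,"wz": 0,"fingers": 0}])

```text
clock: 3.7
tool_pos: [0.5285, 0.382, 0.1081]
eef_rot: [1.0, -0.0, 0.001, -0.001]
contact_force: [-0.5, -0.7, -0.7]
opening: 0.797
```

```bash
python3 -c "
from h import *
goto(.528,.381,.107)"
```

```text
t 3.70 [0.5285 0.382  0.1081] open 0.797 F [-0.5 -0.7 -0.7] q [-0.74  0.89  0.08  1.59 -0.1   0.67 -0.61]
shift [-0.0006  0.0012  0.0013] turn [-0.0008 -0.0005 -0.    ]
```

>>> apply_moves(series=[{"x": 0,"y": 0,"z": 0,"wx": 0,"wy": 0,"wz": 0,"fingers": -1},{"x": 0,"y": 0,"z": 0,"wx": 0,"wy": 0,"wz": 0,"fingers": -1},{"x": 0,"y": 0,"z": 0,"wx": 0,"wy": 0,"wz": 0,"fingers": -1},{"x": 0,"y": 0,"z": 0,"wx": 0,"wy": 0,"wz": 0,"fingers": -1},{"x": 0,"y": 0,"z": 0,"wx": 0,"wy": 0,"wz": 0,"fingers": -1},{"x": 0,"y": 0,"z": 0,"wx": 0,"wy": 0,"wz": 0,"fingers": -1},{"x": 0,"y": 0,"z": 0,"wx": 0,"wy": 0,"wz": 0,"fingers": -1}])

```text
clock: 4.58
tool_pos: [0.5288, 0.3825, 0.1093]
eef_rot: [1.0, 0.0, 0.001, -0.002]
contact_force: [-0.8, -0.7, 0.1]
opening: 0.288
```

```bash
python3 -c "
from h import *
goto(.62,.141,.29)"
```

```text
t 4.58 [0.5288 0.3825 0.1093] open 0.288 F [-0.8 -0.7  0.1] q [-0.74  0.88  0.08  1.59 -0.1   0.67 -0.61]
shift [ 0.1146  0.301  -0.2267] turn [-0.0012 -0.0009  0.0001]
```

>>> apply_moves(series=[{"x": 0,"y": 0,"z": -0.02,"wx": 0,"wy": 0,"wz": 0,"fingers": -1},{"x": 0,"y": 0,"z": -0.025,"wx": 0,"wy": 0,"wz": 0,"fingers": -1},{"x": 0,"y": 0,"z": -0.025,"wx": 0,"wy": 0,"wz": 0,"fingers": -1},{"x": 0.01,"y": 0.03,"z": -0.02,"wx": 0,"wy": 0,"wz": 0,"fingers": -1},{"x": 0.015,"y": 0.04,"z": 0,"wx": 0,"wy": 0,"wz": 0,"fingers": -1},{"x": 0.015,"y": 0.04,"z": 0,"wx": 0,"wy": 0,"wz": 0,"fingers": -1},{"x": 0.015,"y": 0.04,"z": 0,"wx": 0,"wy": 0,"wz": 0,"fingers": -1},{"x": 0.015,"y": 0.04,"z": 0,"wx": 0,"wy": 0,"wz": 0,"fingers": -1}])

```text
clock: 5.58
tool_pos: [0.5876, 0.2192, 0.1884]
eef_rot: [1.0, 0.0, 0.003, -0.0]
contact_force: [-0.2, -0.2, -1.2]
opening: 0.285
```

```bash
python3 -c "
from h import *
goto(.62,.141,.17)"
```

```text
t 5.58 [0.5876 0.2192 0.1884] open 0.285 F [-0.2 -0.2 -1.2] q [-0.47  0.75  0.07  1.62 -0.06  0.77 -0.38]
shift [0.0403 0.0978 0.0232] turn [-0.0001 -0.0019  0.    ]
```

>>> apply_moves(series=[{"x": 0.015,"y": 0.04,"z": 0.01,"wx": 0,"wy": -0.002,"wz": 0,"fingers": -1},{"x": 0.015,"y": 0.035,"z": 0.01,"wx": 0,"wy": 0,"wz": 0,"fingers": -1},{"x": 0.01,"y": 0.02,"z": 0.005,"wx": 0,"wy": 0,"wz": 0,"fingers": -1},{"x": 0,"y": 0,"z": 0,"wx": 0,"wy": 0,"wz": 0,"fingers": -1},{"x": 0,"y": 0,"z": 0,"wx": 0,"wy": 0,"wz": 0,"fingers": -1}])

```text
clock: 6.2
tool_pos: [0.6219, 0.1281, 0.1711]
eef_rot: [1.0, -0.006, 0.001, 0.003]
contact_force: [-0.3, 0.8, -2.3]
opening: 0.282
```

```bash
python3 -c "
from h import *
goto(.62,.141,.115)
p,d=snapshot('side');cv2.imwrite('pics/y2.png',cv2.resize(p[60:260,160:400],None,fx=2,fy=2)[:,:,::-1])
"
```

```text
t 6.20 [0.6219 0.1281 0.1711] open 0.282 F [-0.3  0.8 -2.3] q [-0.31  0.78  0.05  1.61 -0.05  0.76 -0.25]
shift [-0.0027 -0.0165  0.0701] turn [ 0.0017 -0.0005 -0.0039]
```

View pics/y2.png

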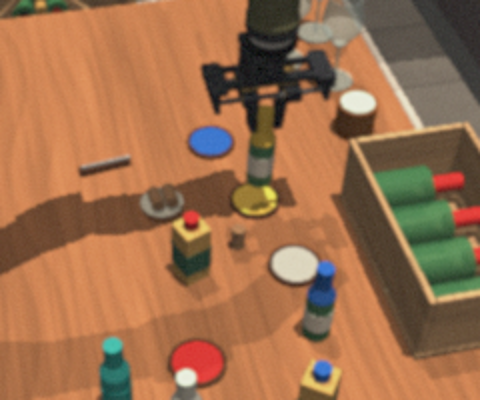

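The picture shows the yellow bottle hanging upright above the yellow coaster at (255,198). Now lowering it.

>>> apply_moves(series=[{"x": -0.003,"y": -0.0165,"z": 0,"wx": 0.001,"wy": 0,"wz": -0.004,"fingers": -1},{"x": 0,"y": 0,"z": 0.02,"wx": 0,"wy": 0,"wz": 0,"fingers": -1},{"x": 0,"y": 0,"z": 0.02,"wx": 0,"wy": 0,"wz": 0,"fingers": -1},{"x": 0,"y": 0,"z": 0.012,"wx": 0,"wy": 0,"wz": 0,"fingers": -1},{"x": 0,"y": 0,"z": 0,"wx": 0,"wy": 0,"wz": 0,"fingers": -1},{"x": 0,"y": 0,"z": 0,"wx": 0,"wy": 0,"wz": 0,"fingers": -1}])

```text
clock: 7.0
tool_pos: [0.6178, 0.1466, 0.1256]
eef_rot: [1.0, 0.004, -0.0, 0.0]
contact_force: [0.5, 0.3, -1.7]
opening: 0.286
```

```bash
python3 -c "
from h import *
goto(.62,.141,.115)"
```

```text
t 7.00 [0.6178 0.1466 0.1256] open 0.286 F [ 0.5  0.3 -1.7] q [-0.33  0.84  0.04  1.63 -0.05  0.67 -0.26]
shift [0.0027 0.007  0.0132] turn [0.0002 0.0002 0.0025]
```

>>> apply_moves(series=[{"x": 0.002,"y": 0.005,"z": 0.004,"wx": 0,"wy": 0,"wz": 0.002,"fingers": -1},{"x": 0,"y": 0,"z": 0.004,"wx": 0,"wy": 0,"wz": 0,"fingers": -1},{"x": 0,"y": 0,"z": 0.003,"wx": 0,"wy": 0,"wz": 0,"fingers": -1},{"x": 0,"y": 0,"z": 0,"wx": 0,"wy": 0,"wz": 0,"fingers": -1}])

```text
clock: 7.5
tool_pos: [0.6205, 0.1416, 0.1172]
eef_rot: [1.0, -0.0, 0.001, 0.0]
contact_force: [-0.0, 0.9, -1.1]
opening: 0.288
```

```bash
python3 -c "
from h import *
goto(.62,.141,.115)"
```

```text
t 7.50 [0.6205 0.1416 0.1172] open 0.288 F [-0.   0.9 -1.1] q [-0.32  0.86  0.04  1.64 -0.05  0.65 -0.25]
shift [-0.0006  0.0008  0.0027] turn [ 0.0002 -0.0004 -0.    ]
```

>>> apply_moves(series=[{"x": 0,"y": 0,"z": 0.002,"wx": 0,"wy": 0,"wz": 0,"fingers": -1},{"x": 0,"y": 0,"z": 0.002,"wx": 0,"wy": 0,"wz": 0,"fingers": -1},{"x": 0,"y": 0,"z": 0,"wx": 0,"wy": 0,"wz": 0,"fingers": -1}])

```text
clock: 7.88
tool_pos: [0.6211, 0.142, 0.1156]
eef_rot: [1.0, 0.0, 0.002, -0.0]
contact_force: [-0.1, -0.4, -2.0]
opening: 0.287
```

```bash
python3 -c "
from h import *
goto(.62,.141,.115)"
```

```text
t 7.88 [0.6211 0.142  0.1156] open 0.287 F [-0.1 -0.4 -2. ] q [-0.32  0.86  0.04  1.64 -0.05  0.65 -0.25]
shift [-0.0014  0.0012  0.0007] turn [-0.    -0.001  0.   ]
```

>>> apply_moves(series=[{"x": 0,"y": 0,"z": 0.002,"wx": 0,"wy": 0,"wz": 0,"fingers": -1},{"x": 0,"y": 0,"z": 0.002,"wx": 0,"wy": 0,"wz": 0,"fingers": -1},{"x": 0,"y": 0,"z": 0,"wx": 0,"wy": 0,"wz": 0,"fingers": -1}])

```text
clock: 8.25
tool_pos: [0.6219, 0.1424, 0.1155]
eef_rot: [1.0, 0.0, 0.003, -0.0]
contact_force: [-1.1, -0.5, -1.1]
opening: 0.286
```

```bash
python3 -c "
from h import *
goto(.62,.141,.113)"
```

```text
t 8.25 [0.6219 0.1424 0.1155] open 0.286 F [-1.1 -0.5 -1.1] q [-0.32  0.86  0.04  1.64 -0.05  0.64 -0.25]
shift [-0.0024  0.0017  0.0031] turn [-0.0003 -0.0018  0.    ]
```

>>> apply_moves(series=[{"x": 0,"y": 0,"z": 0.003,"wx": 0,"wy": 0,"wz": 0,"fingers": -1},{"x": 0,"y": 0,"z": 0,"wx": 0,"wy": 0,"wz": 0,"fingers": -0.2},{"x": 0,"y": 0,"z": 0,"wx": 0,"wy": 0,"wz": 0,"fingers": 0.1},{"x": 0,"y": 0,"z": 0,"wx": 0,"wy": 0,"wz": 0,"fingers": 0.3},{"x": 0,"y": 0,"z": 0,"wx": 0,"wy": 0,"wz": 0,"fingers": 0.3},{"x": 0,"y": 0,"z": 0,"wx": 0,"wy": 0,"wz": 0,"fingers": 0.3}])

```text
clock: 9.0
tool_pos: [0.6231, 0.1427, 0.1144]
eef_rot: [1.0, 0.0, 0.004, -0.001]
contact_force: [0.1, 1.0, 0.6]
opening: 0.651
```

```bash
python3 -c "
from h import *
goto(.62,.141,.25)"
```

```text
t 9.00 [0.6231 0.1427 0.1144] open 0.651 F [0.1 1.  0.6] q [-0.32  0.86  0.04  1.64 -0.05  0.64 -0.25]
shift [-0.0025  0.0019 -0.1696] turn [-0.0005 -0.0026  0.    ]
```

>>> apply_moves(series=[{"x": 0,"y": 0,"z": -0.03,"wx": 0,"wy": -0.002,"wz": 0,"fingers": 0.4},{"x": 0,"y": 0,"z": -0.05,"wx": 0,"wy": 0,"wz": 0,"fingers": 1},{"x": 0,"y": 0,"z": -0.03,"wx": 0,"wy": 0,"wz": 0,"fingers": 1},{"x": 0,"y": 0.055,"z": 0,"wx": 0,"wy": 0,"wz": 0,"fingers": 1},{"x": 0,"y": 0.06,"z": 0,"wx": 0,"wy": 0,"wz": 0,"fingers": 1},{"x": 0,"y": 0.06,"z": 0,"wx": 0,"wy": 0,"wz": 0,"fingers": 1},{"x": 0,"y": 0.06,"z": 0,"wx": 0,"wy": 0,"wz": 0,"fingers": 1},{"x": 0.01,"y": 0.05,"z": 0,"wx": 0,"wy": 0,"wz": 0,"fingers": 1}])

```text
clock: 10.0
tool_pos: [0.6316, -0.0857, 0.2036]
eef_rot: [1.0, 0.005, 0.001, -0.002]
contact_force: [0.5, 0.6, 0.6]
opening: 1.001
```

Run:
```python
from h import *
goto(.636,-.141,.107)
for n in("top","side"):
  p,d=snapshot(n); blobs(n,p,d,"yellow")
```

```text
t 10.00 [ 0.6316 -0.0857  0.2036] open 1.001 F [0.5 0.6 0.6] q [ 0.06  0.74  0.01  1.57 -0.01  0.83  0.09]
shift [0.0046 0.0698 0.1204] turn [-0.0015 -0.0004  0.0031]
top yellow px [215.1 141.4] n 69 ztop 0.010 cloud mid [0.623 0.115 0.006] top [0.625 0.115] ext [0.036 0.019] ray.006 [0.623 0.115]
side yellow px [289.5 126.4] n 27 ztop 0.152 cloud mid [0.624 0.147 0.144] top [0.623 0.139] ext [0.021 0.022] ray.006 [0.674 0.298]
side yellow px [280.1 162. ] n 42 ztop 0.012 cloud mid [0.596 0.132 0.007] top [0.598 0.131] ext [0.025 0.045] ray.006 [0.597 0.133]
```

Yellow stands on its coaster: its top is at z≈0.15 and (0.623,0.139). Next is blue.

>>> apply_moves(series=[{"x": 0.004,"y": 0.03,"z": 0,"wx": 0,"wy": 0,"wz": 0.003,"fingers": 1},{"x": 0,"y": 0.03,"z": 0,"wx": 0,"wy": 0,"wz": 0,"fingers": 1},{"x": 0,"y": 0.005,"z": 0.01,"wx": 0,"wy": 0,"wz": 0,"fingers": 1},{"x": 0,"y": 0,"z": 0,"wx": 0,"wy": 0,"wz": 0,"fingers": 1}])

```text
clock: 10.6
tool_pos: [0.6349, -0.1418, 0.1942]
eef_rot: [1.0, -0.003, 0.001, -0.002]
contact_force: [0.1, 0.6, -0.4]
opening: 1.0
```

```bash
python3 -c "
from h import *
goto(.636,-.141,.107)"
```

```text
t 10.60 [ 0.6349 -0.1418  0.1942] open 1.000 F [ 0.1  0.6 -0.4] q [ 0.15  0.77  0.01  1.53 -0.01  0.84  0.15]
shift [ 0.0013 -0.0006  0.109 ] turn [-0.0011 -0.0003 -0.0017]
```

>>> apply_moves(series=[{"x": 0.001,"y": 0,"z": 0.025,"wx": 0,"wy": 0,"wz": -0.001,"fingers": 1},{"x": 0,"y": 0,"z": 0.03,"wx": 0,"wy": 0,"wz": 0,"fingers": 1},{"x": 0,"y": 0,"z": 0.03,"wx": 0,"wy": 0,"wz": 0,"fingers": 0.8},{"x": 0,"y": 0,"z": 0.018,"wx": 0,"wy": 0,"wz": 0,"fingers": 0.6},{"x": 0,"y": 0,"z": 0,"wx": 0,"wy": 0,"wz": 0,"fingers": 0.4},{"x": 0,"y": 0,"z": 0,"wx": 0,"wy": 0,"wz": 0,"fingers": 0.2}])

```text
clock: 11.35
tool_pos: [0.6379, -0.1325, 0.1105]
eef_rot: [1.0, 0.004, 0.002, -0.005]
contact_force: [0.6, -0.5, -0.2]
opening: 0.616
```

```bash
python3 -c "
from h import *
goto(.636,-.141,.107)"
```

```text
t 11.35 [ 0.6379 -0.1325  0.1105] open 0.616 F [ 0.6 -0.5 -0.2] q [ 0.14  0.88 -0.01  1.59 -0.01  0.67  0.15]
shift [-0.0025  0.0106  0.0043] turn [-0.0029 -0.0012  0.0023]
```

>>> apply_moves(series=[{"x": -0.0025,"y": 0.0085,"z": 0.0035,"wx": -0.002,"wy": -0.001,"wz": 0.002,"fingers": 0.2},{"x": 0,"y": 0,"z": 0,"wx": 0,"wy": 0,"wz": 0,"fingers": 0.1},{"x": 0,"y": 0,"z": 0,"wx": 0,"wy": 0,"wz": 0,"fingers": 0.1}])

```text
clock: 11.72
tool_pos: [0.637, -0.1403, 0.1094]
eef_rot: [1.0, 0.0, 0.002, -0.001]
contact_force: [0.2, 0.4, -0.5]
opening: 0.555
```

```bash
python3 -c "
from h import *
goto(.636,-.141,.107)"
```

```text
t 11.72 [ 0.637  -0.1403  0.1094] open 0.555 F [ 0.2  0.4 -0.5] q [ 0.15  0.88  0.    1.59 -0.01  0.67  0.15]
shift [-0.0012  0.0008  0.003 ] turn [-0.0005 -0.0012  0.0001]
```

>>> apply_moves(series=[{"x": -0.001,"y": 0,"z": 0.002,"wx": 0,"wy": -0.001,"wz": 0,"fingers": -1},{"x": 0,"y": 0,"z": 0,"wx": 0,"wy": 0,"wz": 0,"fingers": -1},{"x": 0,"y": 0,"z": 0,"wx": 0,"wy": 0,"wz": 0,"fingers": -1},{"x": 0,"y": 0,"z": 0,"wx": 0,"wy": 0,"wz": 0,"fingers": -1},{"x": 0,"y": 0,"z": 0,"wx": 0,"wy": 0,"wz": 0,"fingers": -1},{"x": 0,"y": 0,"z": 0,"wx": 0,"wy": 0,"wz": 0,"fingers": -1}])

```text
clock: 12.48
tool_pos: [0.6366, -0.1404, 0.1081]
eef_rot: [1.0, 0.0, 0.001, -0.001]
contact_force: [-0.4, 0.1, -0.7]
opening: 0.289
```

>>> apply_moves(series=[{"x": 0,"y": 0,"z": -0.02,"wx": 0,"wy": 0,"wz": 0,"fingers": -1},{"x": 0,"y": 0,"z": -0.035,"wx": 0,"wy": 0,"wz": 0,"fingers": -1},{"x": 0,"y": 0,"z": -0.04,"wx": 0,"wy": 0,"wz": 0,"fingers": -1},{"x": 0,"y": 0,"z": -0.04,"wx": 0,"wy": 0,"wz": 0,"fingers": -1},{"x": 0,"y": 0,"z": -0.04,"wx": 0,"wy": 0,"wz": 0,"fingers": -1},{"x": 0,"y": 0,"z": -0.035,"wx": 0,"wy": 0,"wz": 0,"fingers": -1},{"x": 0,"y": 0,"z": -0.015,"wx": 0,"wy": 0,"wz": 0,"fingers": -1},{"x": 0,"y": 0,"z": 0,"wx": 0,"wy": 0,"wz": 0,"fingers": -1}])

```text
clock: 13.48
tool_pos: [0.6341, -0.1403, 0.2977]
eef_rot: [1.0, 0.0, -0.001, -0.001]
contact_force: [-0.2, -0.3, -1.7]
opening: 0.286
```

```bash
python3 -c "
from h import *
goto(.582,.296,.29)"
```

```text
t 13.47 [ 0.6341 -0.1403  0.2977] open 0.286 F [-0.2 -0.3 -1.7] q [ 0.14  0.66  0.01  1.41 -0.01  1.07  0.16]
shift [-0.0651 -0.5454  0.0109] turn [-0.0007  0.0004  0.    ]
```

>>> apply_moves(series=[{"x": 0,"y": -0.03,"z": 0,"wx": 0,"wy": 0,"wz": 0,"fingers": -1},{"x": -0.005,"y": -0.05,"z": 0,"wx": 0,"wy": 0,"wz": 0,"fingers": -1},{"x": -0.006,"y": -0.05,"z": 0,"wx": 0,"wy": 0,"wz": 0,"fingers": -1},{"x": -0.006,"y": -0.05,"z": 0,"wx": 0,"wy": 0,"wz": 0,"fingers": -1},{"x": -0.006,"y": -0.05,"z": 0,"wx": 0,"wy": 0,"wz": 0,"fingers": -1},{"x": -0.006,"y": -0.05,"z": 0,"wx": 0,"wy": 0,"wz": 0,"fingers": -1},{"x": -0.006,"y": -0.05,"z": 0,"wx": 0,"wy": 0,"wz": 0,"fingers": -1},{"x": -0.006,"y": -0.05,"z": 0,"wx": 0,"wy": 0,"wz": 0,"fingers": -1}])

```text
clock: 14.48
tool_pos: [0.5904, 0.1845, 0.2878]
eef_rot: [1.0, 0.003, -0.012, -0.003]
contact_force: [0.8, -0.2, -1.7]
opening: 0.285
```

```bash
python3 -c "
from h import *
goto(.582,.296,.16)"
```

```text
t 14.47 [0.5904 0.1845 0.2878] open 0.285 F [ 0.8 -0.2 -1.7] q [-0.38  0.63  0.02  1.51 -0.03  1.02 -0.34]
shift [-0.0059 -0.1383  0.1608] turn [-0.0021  0.0077  0.0016]
```

>>> apply_moves(series=[{"x": -0.003,"y": -0.045,"z": 0,"wx": -0.002,"wy": 0.006,"wz": 0.001,"fingers": -1},{"x": 0,"y": -0.04,"z": 0,"wx": 0,"wy": 0,"wz": 0,"fingers": -1},{"x": 0,"y": -0.025,"z": 0.015,"wx": 0,"wy": 0,"wz": 0,"fingers": -1},{"x": 0,"y": -0.01,"z": 0.03,"wx": 0,"wy": 0,"wz": 0,"fingers": -1},{"x": 0,"y": 0,"z": 0.04,"wx": 0,"wy": 0,"wz": 0,"fingers": -1},{"x": 0,"y": 0,"z": 0.04,"wx": 0,"wy": 0,"wz": 0,"fingers": -1},{"x": 0,"y": 0,"z": 0.02,"wx": 0,"wy": 0,"wz": 0,"fingers": -1},{"x": 0,"y": 0,"z": 0,"wx": 0,"wy": 0,"wz": 0,"fingers": -1}])

```text
clock: 15.48
tool_pos: [0.5716, 0.2967, 0.1574]
eef_rot: [1.0, 0.009, -0.013, 0.001]
contact_force: [0.4, -0.1, -2.3]
opening: 0.285
```

```bash
python3 -c "
from h import *
goto(.582,.296,.114)"
```

```text
t 15.47 [0.5716 0.2967 0.1574] open 0.285 F [ 0.4 -0.1 -2.3] q [-0.55  0.82  0.01  1.56 -0.03  0.79 -0.5 ]
shift [0.0143 0.0011 0.0539] turn [0.0003 0.008  0.0057]
```

>>> apply_moves(series=[{"x": 0.006,"y": 0,"z": 0.005,"wx": 0,"wy": 0.004,"wz": 0.003,"fingers": -1},{"x": 0.006,"y": 0,"z": 0.01,"wx": 0,"wy": 0.003,"wz": 0.002,"fingers": -1},{"x": 0,"y": 0,"z": 0.015,"wx": 0,"wy": 0,"wz": 0,"fingers": -1},{"x": 0,"y": 0,"z": 0.006,"wx": 0,"wy": 0,"wz": 0,"fingers": -1},{"x": 0,"y": 0,"z": 0,"wx": 0,"wy": 0,"wz": 0,"fingers": -1},{"x": 0,"y": 0,"z": 0,"wx": 0,"wy": 0,"wz": 0,"fingers": -1}])

```text
clock: 16.23
tool_pos: [0.5839, 0.2974, 0.1293]
eef_rot: [1.0, 0.0, 0.002, -0.001]
contact_force: [-0.6, 0.4, -2.7]
opening: 0.284
```

```bash
python3 -c "
from h import *
goto(.582,.296,.114)"
```

```text
t 16.23 [0.5839 0.2974 0.1293] open 0.284 F [-0.6  0.4 -2.7] q [-0.56  0.86  0.03  1.57 -0.03  0.71 -0.52]
shift [-0.0024  0.0018  0.0191] turn [-0.0005 -0.001   0.    ]
```

>>> apply_moves(series=[{"x": -0.002,"y": 0.001,"z": 0.006,"wx": 0,"wy": -0.001,"wz": 0,"fingers": -1},{"x": 0,"y": 0,"z": 0.006,"wx": 0,"wy": 0,"wz": 0,"fingers": -1},{"x": 0,"y": 0,"z": 0.006,"wx": 0,"wy": 0,"wz": 0,"fingers": -1},{"x": 0,"y": 0,"z": 0.003,"wx": 0,"wy": 0,"wz": 0,"fingers": -1},{"x": 0,"y": 0,"z": 0.003,"wx": 0,"wy": 0,"wz": 0,"fingers": -1},{"x": 0,"y": 0,"z": 0,"wx": 0,"wy": 0,"wz": 0,"fingers": -1}])

```text
clock: 16.98
tool_pos: [0.5842, 0.2976, 0.1144]
eef_rot: [1.0, -0.0, 0.002, -0.002]
contact_force: [-0.0, -0.9, -2.5]
opening: 0.284
```

```bash
python3 -c "
from h import *
goto(.582,.296,.114)"
```

```text
t 16.98 [0.5842 0.2976 0.1144] open 0.284 F [-0.  -0.9 -2.5] q [-0.55  0.88  0.02  1.58 -0.03  0.68 -0.52]
shift [-0.0028  0.002   0.0004] turn [-0.0014 -0.0016 -0.0002]
```

>>> apply_moves(series=[{"x": -0.002,"y": 0.001,"z": 0.003,"wx": 0,"wy": -0.001,"wz": 0,"fingers": -1},{"x": 0,"y": 0,"z": 0.002,"wx": 0,"wy": 0,"wz": 0,"fingers": -1},{"x": 0,"y": 0,"z": 0.002,"wx": 0,"wy": 0,"wz": 0,"fingers": -1}])

```text
clock: 17.35
tool_pos: [0.585, 0.2983, 0.1137]
eef_rot: [1.0, -0.001, 0.004, -0.004]
contact_force: [-2.3, -1.2, 12.7]
opening: 0.287
```

```bash
python3 -c "
from h import *
goto(.582,.296,.114)"
```

```text
t 17.35 [0.585  0.2983 0.1137] open 0.287 F [-2.3 -1.2 12.7] q [-0.55  0.88  0.02  1.58 -0.03  0.67 -0.51]
shift [-0.0037  0.0028 -0.0004] turn [-0.0026 -0.0023 -0.0003]
```

>>> apply_moves(series=[{"x": 0,"y": 0,"z": 0,"wx": 0,"wy": -0.001,"wz": 0,"fingers": -0.3},{"x": 0,"y": 0,"z": 0,"wx": 0,"wy": 0,"wz": 0,"fingers": 0},{"x": 0,"y": 0,"z": 0,"wx": 0,"wy": 0,"wz": 0,"fingers": 0.3},{"x": 0,"y": 0,"z": 0,"wx": 0,"wy": 0,"wz": 0,"fingers": 0.3},{"x": 0,"y": 0,"z": -0.03,"wx": 0,"wy": 0,"wz": 0,"fingers": 0.4},{"x": 0,"y": 0,"z": -0.05,"wx": 0,"wy": 0,"wz": 0,"fingers": 1},{"x": 0,"y": 0,"z": -0.05,"wx": 0,"wy": 0,"wz": 0,"fingers": 1},{"x": -0.015,"y": 0.05,"z": 0,"wx": 0,"wy": 0,"wz": 0,"fingers": 1}])

```text
clock: 18.35
tool_pos: [0.5722, 0.2608, 0.2181]
eef_rot: [1.0, 0.002, 0.001, -0.005]
contact_force: [0.2, 0.0, -0.4]
opening: 0.993
```

```bash
python3 -c "
from h import *
goto(.412,-.276,.2)"
```

```text
t 18.35 [0.5722 0.2608 0.2181] open 0.993 F [ 0.2  0.  -0.4] q [-0.51  0.71  0.02  1.59 -0.03  0.83 -0.47]
shift [-0.2032  0.6703  0.0153] turn [-0.0032 -0.0009  0.0014]
```

>>> apply_moves(series=[{"x": -0.018,"y": 0.06,"z": -0.005,"wx": -0.003,"wy": 0,"wz": 0.001,"fingers": 1},{"x": -0.02,"y": 0.065,"z": 0,"wx": 0,"wy": 0,"wz": 0,"fingers": 1},{"x": -0.02,"y": 0.065,"z": -0.003,"wx": 0,"wy": 0,"wz": 0,"fingers": 1},{"x": -0.02,"y": 0.065,"z": -0.003,"wx": 0,"wy": 0,"wz": 0,"fingers": 1},{"x": -0.02,"y": 0.065,"z": 0,"wx": 0,"wy": 0,"wz": 0,"fingers": 1},{"x": -0.02,"y": 0.065,"z": 0,"wx": 0,"wy": 0,"wz": 0,"fingers": 1},{"x": -0.02,"y": 0.065,"z": 0,"wx": 0,"wy": 0,"wz": 0,"fingers": 1},{"x": -0.02,"y": 0.06,"z": 0,"wx": 0,"wy": 0,"wz": 0,"fingers": 1}])

```text
clock: 19.35
tool_pos: [0.4444, -0.1588, 0.2265]
eef_rot: [1.0, 0.003, 0.005, -0.0]
contact_force: [0.5, -1.4, -0.8]
opening: 1.0
```

```bash
python3 -c "
from h import *
goto(.412,-.276,.2)"
```

```text
t 19.35 [ 0.4444 -0.1588  0.2265] open 1.000 F [ 0.5 -1.4 -0.8] q [ 0.28  0.51 -0.05  2.04  0.04  0.59  0.21]
shift [-0.0415  0.1463  0.0328] turn [-0.     -0.0029  0.0016]
```

>>> apply_moves(series=[{"x": -0.014,"y": 0.05,"z": 0,"wx": 0,"wy": -0.003,"wz": 0.001,"fingers": 1},{"x": -0.012,"y": 0.04,"z": 0,"wx": 0,"wy": 0,"wz": 0,"fingers": 1},{"x": -0.008,"y": 0.02,"z": 0.005,"wx": 0,"wy": 0,"wz": 0,"fingers": 1},{"x": 0,"y": 0.01,"z": 0.005,"wx": 0,"wy": 0,"wz": 0,"fingers": 1},{"x": 0,"y": 0,"z": 0,"wx": 0,"wy": 0,"wz": 0,"fingers": 1},{"x": 0,"y": 0,"z": 0,"wx": 0,"wy": 0,"wz": 0,"fingers": 1}])

```text
clock: 20.1
tool_pos: [0.415, -0.2617, 0.2183]
eef_rot: [1.0, -0.003, 0.0, 0.001]
contact_force: [0.5, -0.3, -0.3]
opening: 0.998
```

Run:
```python
from h import *
goto(.412,-.276,.107)
for n in("top","side"):
  p,d=snapshot(n); blobs(n,p,d,"blue"); blobs(n,p,d,"yellow")
cv2.imwrite('pics/w1.png',cv2.resize(p,None,fx=1.5,fy=1.5)[:,:,::-1])
```

```text
t 20.10 [ 0.415  -0.2617  0.2183] open 0.998 F [ 0.5 -0.3 -0.3] q [ 0.51  0.55 -0.06  1.99  0.06  0.61  0.4 ]
shift [-0.0037  0.0177  0.1391] turn [ 0.0005 -0.     -0.0018]
top blue px [136.1 143.9] n 218 ztop 0.148 cloud mid [0.577 0.293 0.12 ] top [0.582 0.296] ext [0.021 0.023] ray.006 [0.611 0.323]
top blue px [148.7 158.7] n 276 ztop 0.010 cloud mid [0.571 0.287 0.006] top [0.579 0.294] ext [0.066 0.067] ray.006 [0.571 0.287]
top blue px [378.5 147. ] n 73 ztop 0.125 cloud mid [ 0.585 -0.284  0.121] top [ 0.586 -0.285] ext [0.018 0.02 ] ray.006 [ 0.62  -0.317]
top yellow px [215.1 141.8] n 75 ztop 0.009 cloud mid [0.622 0.115 0.005] top [0.622 0.116] ext [0.041 0.018] ray.006 [0.622 0.115]
side blue px [320.7 245.1] n 55 ztop 0.126 cloud mid [ 0.589 -0.288  0.122] top [ 0.589 -0.287] ext [0.018 0.021] ray.006 [ 0.626 -0.213]
side yellow px [289.4 126.7] n 27 ztop 0.151 cloud mid [0.624 0.146 0.143] top [0.623 0.139] ext [0.025 0.028] ray.006 [0.673 0.296]
side yellow px [280.1 162. ] n 41 ztop 0.013 cloud mid [0.596 0.132 0.007] top [0.599 0.131] ext [0.026 0.05 ] ray.006 [0.597 0.133]
```

View pics/w1.png

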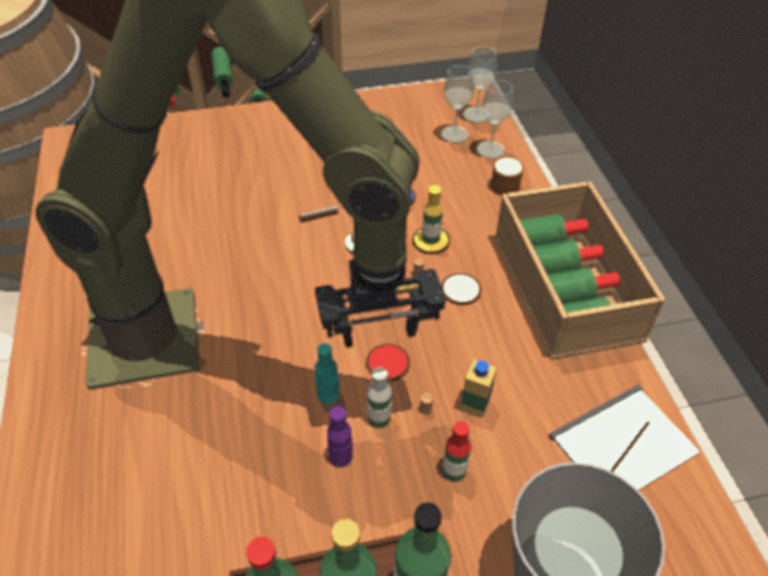

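The picture shows yellow standing on its coaster at (431,238) and the gripper just short of the white bottle at (379,398). Depth puts the blue bottle at (0.582,0.296), which is the centre of its coaster. The turquoise bottle is close, so I check its clearance before descending.

Run:
```python
from h import *
print("turq",ray("top",352,254,.142),"purple",ray("top",407,256,.142), "white",ray("top",379,219,.142))
```

```text
turq [ 0.32912462 -0.21195515] purple [ 0.32773827 -0.33491165] white [ 0.40931738 -0.27460839]
```

>>> apply_moves(series=[{"x": -0.002,"y": 0.008,"z": 0,"wx": 0,"wy": 0,"wz": -0.001,"fingers": 0.6},{"x": -0.001,"y": 0.007,"z": 0,"wx": 0,"wy": 0,"wz": 0,"fingers": 0.3},{"x": 0,"y": 0,"z": 0.02,"wx": 0,"wy": 0,"wz": 0,"fingers": 0.3},{"x": 0,"y": 0,"z": 0.02,"wx": 0,"wy": 0,"wz": 0,"fingers": 0.3},{"x": 0,"y": 0,"z": 0,"wx": 0,"wy": 0,"wz": 0,"fingers": 0.3}])

```text
clock: 20.82
tool_pos: [0.4134, -0.275, 0.1864]
eef_rot: [1.0, -0.0, 0.001, 0.001]
contact_force: [-0.0, -0.2, 0.1]
opening: 0.65
```

```bash
python3 -c "
from h import *
goto(.412,-.276,.107)"
```

```text
t 20.82 [ 0.4134 -0.275   0.1864] open 0.650 F [-0.  -0.2  0.1] q [ 0.53  0.6  -0.06  2.01  0.07  0.53  0.42]
shift [-0.0019  0.001   0.0992] turn [ 0.0009 -0.0007 -0.0003]
```

>>> apply_moves(series=[{"x": -0.002,"y": 0.001,"z": 0.02,"wx": 0.001,"wy": 0,"wz": 0,"fingers": 0.3},{"x": 0,"y": 0,"z": 0.025,"wx": 0,"wy": 0,"wz": 0,"fingers": 0.3},{"x": 0,"y": 0,"z": 0.025,"wx": 0,"wy": 0,"wz": 0,"fingers": 0.3},{"x": 0,"y": 0,"z": 0.018,"wx": 0,"wy": 0,"wz": 0,"fingers": 0.3},{"x": 0,"y": 0,"z": 0.005,"wx": 0,"wy": 0,"wz": 0,"fingers": 0.3},{"x": 0,"y": 0,"z": 0,"wx": 0,"wy": 0,"wz": 0,"fingers": 0.3}])

```text
clock: 21.58
tool_pos: [0.4147, -0.2786, 0.1132]
eef_rot: [1.0, -0.001, 0.004, 0.002]
contact_force: [0.3, -0.3, 0.5]
opening: 0.65
```

```bash
python3 -c "
from h import *
goto(.412,-.276,.107)"
```

```text
t 21.57 [ 0.4147 -0.2786  0.1132] open 0.650 F [ 0.3 -0.3  0.5] q [ 0.53  0.74 -0.04  2.06  0.09  0.34  0.41]
shift [-0.0035 -0.0032  0.0077] turn [ 0.0011 -0.0027 -0.0006]
```

>>> apply_moves(series=[{"x": -0.003,"y": -0.003,"z": 0.004,"wx": 0.001,"wy": -0.002,"wz": 0,"fingers": 0.2},{"x": 0,"y": 0,"z": 0.003,"wx": 0,"wy": 0,"wz": 0,"fingers": 0.1},{"x": 0,"y": 0,"z": 0,"wx": 0,"wy": 0,"wz": 0,"fingers": -1},{"x": 0,"y": 0,"z": 0,"wx": 0,"wy": 0,"wz": 0,"fingers": -1},{"x": 0,"y": 0,"z": 0,"wx": 0,"wy": 0,"wz": 0,"fingers": -1},{"x": 0,"y": 0,"z": 0,"wx": 0,"wy": 0,"wz": 0,"fingers": -1},{"x": 0,"y": 0,"z": 0,"wx": 0,"wy": 0,"wz": 0,"fingers": -1},{"x": 0,"y": 0,"z": 0,"wx": 0,"wy": 0,"wz": 0,"fingers": -1}])

```text
clock: 22.58
tool_pos: [0.4128, -0.2765, 0.1086]
eef_rot: [1.0, -0.001, 0.002, 0.001]
contact_force: [-0.4, 0.2, -0.4]
opening: 0.285
```

```bash
python3 -c "
from h import *
goto(.643,-.012,.29)"
```

```text
t 22.57 [ 0.4128 -0.2765  0.1086] open 0.285 F [-0.4  0.2 -0.4] q [ 0.52  0.74 -0.04  2.07  0.09  0.33  0.41]
shift [ 0.2879 -0.3308 -0.2262] turn [ 0.0004 -0.0011 -0.0006]
```

>>> apply_moves(series=[{"x": 0,"y": 0,"z": -0.02,"wx": 0,"wy": 0,"wz": 0,"fingers": -1},{"x": 0,"y": 0,"z": -0.035,"wx": 0,"wy": 0,"wz": 0,"fingers": -1},{"x": 0,"y": 0,"z": -0.04,"wx": 0,"wy": 0,"wz": 0,"fingers": -1},{"x": 0.02,"y": -0.02,"z": -0.03,"wx": 0,"wy": 0,"wz": 0,"fingers": -1},{"x": 0.035,"y": -0.04,"z": 0,"wx": 0,"wy": 0,"wz": 0,"fingers": -1},{"x": 0.035,"y": -0.04,"z": 0,"wx": 0,"wy": 0,"wz": 0,"fingers": -1},{"x": 0.035,"y": -0.04,"z": 0,"wx": 0,"wy": 0,"wz": 0,"fingers": -1},{"x": 0.035,"y": -0.04,"z": 0,"wx": 0,"wy": 0,"wz": 0,"fingers": -1}])

```text
clock: 23.58
tool_pos: [0.5402, -0.1325, 0.2102]
eef_rot: [1.0, -0.006, -0.001, 0.001]
contact_force: [0.6, -0.9, -2.2]
opening: 0.287
```

```bash
python3 -c "
from h import *
goto(.643,-.012,.16)"
```

```text
t 23.57 [ 0.5402 -0.1325  0.2102] open 0.287 F [ 0.6 -0.9 -2.2] q [ 0.17  0.63 -0.02  1.81  0.02  0.7   0.12]
shift [ 0.1268 -0.1523  0.0623] turn [ 0.0005  0.0007 -0.0037]
```

>>> apply_moves(series=[{"x": 0.03,"y": -0.04,"z": 0,"wx": 0,"wy": 0,"wz": -0.003,"fingers": -1},{"x": 0.03,"y": -0.035,"z": 0,"wx": 0,"wy": 0,"wz": 0,"fingers": -1},{"x": 0.025,"y": -0.025,"z": 0.01,"wx": 0,"wy": 0,"wz": 0,"fingers": -1},{"x": 0.015,"y": -0.015,"z": 0.02,"wx": 0,"wy": 0,"wz": 0,"fingers": -1},{"x": 0,"y": 0,"z": 0.015,"wx": 0,"wy": 0,"wz": 0,"fingers": -1},{"x": 0,"y": 0,"z": 0,"wx": 0,"wy": 0,"wz": 0,"fingers": -1},{"x": 0,"y": 0,"z": 0,"wx": 0,"wy": 0,"wz": 0,"fingers": -1}])

```text
clock: 24.45
tool_pos: [0.6203, -0.0362, 0.169]
eef_rot: [1.0, 0.001, -0.005, 0.001]
contact_force: [0.3, 0.2, -2.5]
opening: 0.284
```

```bash
python3 -c "
from h import *
goto(.643,-.012,.1145)"
```

```text
t 24.45 [ 0.6203 -0.0362  0.169 ] open 0.284 F [ 0.3  0.2 -2.5] q [-0.01  0.77 -0.01  1.64  0.01  0.74 -0.03]
shift [ 0.029  -0.0303  0.0679] turn [0.0004 0.003  0.0004]
```

>>> apply_moves(series=[{"x": 0.014,"y": -0.015,"z": 0,"wx": 0,"wy": 0.002,"wz": 0,"fingers": -1},{"x": 0.012,"y": -0.012,"z": 0,"wx": 0,"wy": 0,"wz": 0,"fingers": -1},{"x": 0,"y": 0,"z": 0.012,"wx": 0,"wy": 0,"wz": 0,"fingers": -1},{"x": 0,"y": 0,"z": 0.02,"wx": 0,"wy": 0,"wz": 0,"fingers": -1},{"x": 0,"y": 0,"z": 0.015,"wx": 0,"wy": 0,"wz": 0,"fingers": -1},{"x": 0,"y": 0,"z": 0,"wx": 0,"wy": 0,"wz": 0,"fingers": -1},{"x": 0,"y": 0,"z": 0,"wx": 0,"wy": 0,"wz": 0,"fingers": -1}])

```text
clock: 25.32
tool_pos: [0.6419, -0.0148, 0.1288]
eef_rot: [1.0, -0.0, -0.002, 0.001]
contact_force: [0.8, -0.0, -2.5]
opening: 0.287
```

```bash
python3 -c "
from h import *
goto(.643,-.012,.1145)"
```

```text
t 25.32 [ 0.6419 -0.0148  0.1288] open 0.287 F [ 0.8 -0.  -2.5] q [-0.05  0.85 -0.    1.6   0.01  0.69 -0.06]
shift [ 0.0015 -0.0035  0.0179] turn [ 0.0007  0.001  -0.0003]
```

>>> apply_moves(series=[{"x": 0.001,"y": -0.003,"z": 0.006,"wx": 0,"wy": 0.001,"wz": 0,"fingers": -1},{"x": 0,"y": 0,"z": 0.006,"wx": 0,"wy": 0,"wz": 0,"fingers": -1},{"x": 0,"y": 0,"z": 0.005,"wx": 0,"wy": 0,"wz": 0,"fingers": -1},{"x": 0,"y": 0,"z": 0.003,"wx": 0,"wy": 0,"wz": 0,"fingers": -1},{"x": 0,"y": 0,"z": 0.003,"wx": 0,"wy": 0,"wz": 0,"fingers": -1},{"x": 0,"y": 0,"z": 0,"wx": 0,"wy": 0,"wz": 0,"fingers": -1}])

```text
clock: 26.08
tool_pos: [0.6445, -0.0126, 0.1153]
eef_rot: [1.0, -0.001, 0.003, 0.001]
contact_force: [-0.2, -0.2, -2.1]
opening: 0.286
```

```bash
python3 -c "
from h import *
goto(.643,-.012,.1145)"
```

```text
t 26.07 [ 0.6445 -0.0126  0.1153] open 0.286 F [-0.2 -0.2 -2.1] q [-0.05  0.86 -0.    1.61  0.01  0.66 -0.06]
shift [-0.0019 -0.0007  0.001 ] turn [ 0.0006 -0.0018 -0.0006]
```

>>> apply_moves(series=[{"x": -0.001,"y": 0,"z": 0.002,"wx": 0,"wy": -0.001,"wz": 0,"fingers": -1},{"x": 0,"y": 0,"z": 0.002,"wx": 0,"wy": 0,"wz": 0,"fingers": -1},{"x": 0,"y": 0,"z": 0.002,"wx": 0,"wy": 0,"wz": 0,"fingers": -1}])

```text
clock: 26.45
tool_pos: [0.6452, -0.0128, 0.1146]
eef_rot: [1.0, -0.001, 0.003, 0.001]
contact_force: [-4.1, -0.8, 13.1]
opening: 0.285
```

```bash
python3 -c "
from h import *
goto(.643,-.012,.1145)"
```

```text
t 26.45 [ 0.6452 -0.0128  0.1146] open 0.285 F [-4.1 -0.8 13.1] q [-0.05  0.87 -0.    1.61  0.01  0.66 -0.06]
shift [-0.0027 -0.0009  0.0001] turn [ 0.0007 -0.0018 -0.0008]
```

Contact made, so I release and go on towards red.

>>> apply_moves(series=[{"x": 0,"y": 0,"z": 0,"wx": 0,"wy": -0.001,"wz": 0,"fingers": -0.3},{"x": 0,"y": 0,"z": 0,"wx": 0,"wy": 0,"wz": 0,"fingers": 0},{"x": 0,"y": 0,"z": 0,"wx": 0,"wy": 0,"wz": 0,"fingers": 0.3},{"x": 0,"y": 0,"z": 0,"wx": 0,"wy": 0,"wz": 0,"fingers": 0.3},{"x": 0,"y": 0,"z": -0.03,"wx": 0,"wy": 0,"wz": 0,"fingers": 0.4},{"x": 0,"y": 0,"z": -0.05,"wx": 0,"wy": 0,"wz": 0,"fingers": 0.4},{"x": 0,"y": 0,"z": -0.05,"wx": 0,"wy": 0,"wz": 0,"fingers": 0.4},{"x": -0.015,"y": 0.05,"z": 0,"wx": 0,"wy": 0,"wz": 0,"fingers": 0.4}])

```text
clock: 27.45
tool_pos: [0.6338, -0.0482, 0.2196]
eef_rot: [1.0, 0.002, 0.001, -0.0]
contact_force: [-0.4, -0.9, -0.3]
opening: 0.704
```

```bash
python3 -c "
from h import *
goto(.514,-.403,.2)"
```

```text
t 27.45 [ 0.6338 -0.0482  0.2196] open 0.704 F [-0.4 -0.9 -0.3] q [ 0.01  0.72 -0.01  1.56  0.01  0.86  0.  ]
shift [-0.1519  0.4428  0.0238] turn [-0.0003 -0.0006  0.0015]
```

>>> apply_moves(series=[{"x": -0.021,"y": 0.06,"z": 0,"wx": 0,"wy": 0,"wz": 0.001,"fingers": 0.4},{"x": -0.021,"y": 0.06,"z": 0,"wx": 0,"wy": 0,"wz": 0,"fingers": 0.4},{"x": -0.021,"y": 0.06,"z": 0,"wx": 0,"wy": 0,"wz": 0,"fingers": 0.4},{"x": -0.021,"y": 0.06,"z": 0,"wx": 0,"wy": 0,"wz": 0,"fingers": 0.4},{"x": -0.021,"y": 0.06,"z": 0,"wx": 0,"wy": 0,"wz": 0,"fingers": 0.4},{"x": -0.021,"y": 0.06,"z": 0,"wx": 0,"wy": 0,"wz": 0,"fingers": 0.4},{"x": -0.015,"y": 0.045,"z": 0,"wx": 0,"wy": 0,"wz": 0,"fingers": 0.4},{"x": 0,"y": 0.015,"z": 0,"wx": 0,"wy": 0,"wz": 0,"fingers": 0.4}])

```text
clock: 28.45
tool_pos: [0.5166, -0.3973, 0.2187]
eef_rot: [1.0, -0.0, 0.001, 0.0]
contact_force: [0.7, 0.4, 0.1]
opening: 0.699
```

```bash
python3 -c "
from h import *
goto(.514,-.403,.18)
for n in('top','side'):
  p,d=snapshot(n); blobs(n,p,d,'red'); blobs(n,p,d,'white')
" | grep -v 'ray.006 \[ 0.[789]\|side white.*0.[78]\|-0.[23]'
```

```text
shift [-0.0034  0.007   0.0483] turn [ 0.0003 -0.0007 -0.0003]
top red px [254.  187.3] n 78 ztop 0.125 cloud mid [0.479 0.01  0.121] top [0.48 0.01] ext [0.019 0.019] ray.006 [0.502 0.01 ]
top red px [319.6 208.1] n 627 ztop 0.009 cloud mid [ 0.452 -0.161  0.006] top [ 0.452 -0.16 ] ext [0.073 0.071] ray.006 [ 0.452 -0.161]
top white px [53.8 56.8] n 407 ztop 0.181 cloud mid [0.782 0.499 0.147] top [0.771 0.487] ext [0.047 0.041] ray.006 [0.852 0.566]
top white px [154.3  55. ] n 370 ztop 0.064 cloud mid [0.837 0.279 0.061] top [0.837 0.278] ext [0.059 0.057] ray.006 [0.865 0.292]
top white px [107.9  61.2] n 360 ztop 0.023 cloud mid [0.844 0.418 0.004] top [0.848 0.418] ext [0.009 0.006] ray.006 [0.843 0.417]
top white px [76.5 83.2] n 350 ztop 0.029 cloud mid [0.777 0.497 0.005] top [0.778 0.498] ext [0.009 0.007] ray.006 [0.777 0.497]
top white px [265.9 118.4] n 94 ztop 0.150 cloud mid [ 0.641 -0.014  0.144] top [ 0.642 -0.013] ext [0.023 0.022] ray.006 [ 0.691 -0.017]
top white px [263.3 139.5] n 210 ztop 0.009 cloud mid [ 0.632 -0.012  0.007] top [ 0.637 -0.011] ext [0.063 0.069] ray.006 [ 0.632 -0.012]
top white px [195.7 200.8] n 310 ztop 0.018 cloud mid [0.462 0.158 0.011] top [0.465 0.16 ] ext [0.066 0.067] ray.006 [0.463 0.159]
top white px [149.9 227.1] n 63 ztop 0.018 cloud mid [0.391 0.27  0.015] top [0.392 0.271] ext [0.081 0.014] ray.006 [0.392 0.272]
top white px [254.1 346.6] n 77 ztop 0.003 cloud mid [ 0.107 -0.    -0.   ] top [ 0.107 -0.001] ext [0.011 0.047] ray.006 [ 0.108 -0.   ]
side red px [255.1 169.5] n 46 ztop 0.127 cloud mid [0.484 0.01  0.12 ] top [0.484 0.008] ext [0.019 0.03 ] ray.006 [0.509 0.117]
side white px [384.7 362.4] n 2276 ztop 0.144 cloud mid [ 0.623 -0.613  0.139] top [ 0.622 -0.614] ext [0.12  0.104] ray.006 [ 0.671 -0.568]
```

White is placed at (0.642,-0.013). Next I descend for red.

>>> apply_moves(series=[{"x": -0.003,"y": 0.006,"z": 0.02,"wx": 0,"wy": 0,"wz": 0,"fingers": 0.4},{"x": 0,"y": 0,"z": 0.035,"wx": 0,"wy": 0,"wz": 0,"fingers": 0.4},{"x": 0,"y": 0,"z": 0.035,"wx": 0,"wy": 0,"wz": 0,"fingers": 0.3},{"x": 0,"y": 0,"z": 0.03,"wx": 0,"wy": 0,"wz": 0,"fingers": 0.3},{"x": 0,"y": 0,"z": 0.01,"wx": 0,"wy": 0,"wz": 0,"fingers": 0.3},{"x": 0,"y": 0,"z": 0,"wx": 0,"wy": 0,"wz": 0,"fingers": 0.3}])

```text
clock: 29.3
tool_pos: [0.5223, -0.3863, 0.1076]
eef_rot: [1.0, 0.01, 0.002, -0.005]
contact_force: [-0.4, 0.0, 0.2]
opening: 0.647
```

```bash
python3 -c "
from h import *
goto(.514,-.403,.108)"
```

```text
t 29.30 [ 0.5223 -0.3863  0.1076] open 0.647 F [-0.4  0.   0.2] q [ 0.6   0.88 -0.06  1.59  0.06  0.67  0.54]
shift [-0.0108  0.0206 -0.0008] turn [-0.0031 -0.0013  0.0061]
```

>>> apply_moves(series=[{"x": -0.006,"y": 0.01,"z": -0.001,"wx": -0.002,"wy": -0.001,"wz": 0.003,"fingers": 0.3},{"x": -0.004,"y": 0.008,"z": 0,"wx": -0.001,"wy": 0,"wz": 0.002,"fingers": 0.3},{"x": 0,"y": 0,"z": 0,"wx": 0,"wy": 0,"wz": 0,"fingers": 0.2},{"x": 0,"y": 0,"z": 0,"wx": 0,"wy": 0,"wz": 0,"fingers": 0.2}])

```text
clock: 29.8
tool_pos: [0.5153, -0.4031, 0.1111]
eef_rot: [1.0, 0.001, 0.002, 0.002]
contact_force: [-0.3, -0.7, 0.2]
opening: 0.596
```

```bash
python3 -c "
from h import *
goto(.514,-.403,.108)
p,d=snapshot('side'); blobs('side',p,d,'red')
cv2.imwrite('pics/r1.png',cv2.resize(p[190:350,230:390],None,fx=3,fy=3)[:,:,::-1])"
```

```text
t 29.80 [ 0.5153 -0.4031  0.1111] open 0.596 F [-0.3 -0.7  0.2] q [ 0.62  0.88 -0.05  1.58  0.07  0.68  0.54]
shift [-0.0017 -0.0001  0.0039] turn [ 0.0011 -0.0015  0.0006]
side red px [113.2  64.3] n 56 ztop -0.465 cloud mid [-1.000e-03  1.561e+00 -4.750e-01] top [0.002 1.573] ext [0.027 0.084] ray.006 [0.077 0.814]
side red px [255.2 169.6] n 45 ztop 0.127 cloud mid [0.484 0.007 0.123] top [0.485 0.008] ext [0.019 0.023] ray.006 [0.509 0.117]
side red px [258.2 240.5] n 441 ztop 0.011 cloud mid [ 0.456 -0.16   0.007] top [ 0.456 -0.161] ext [0.074 0.077] ray.006 [ 0.456 -0.16 ]
side red px [305.5 295.2] n 211 ztop 0.144 cloud mid [ 0.512 -0.413  0.113] top [ 0.515 -0.412] ext [0.02  0.015] ray.006 [ 0.538 -0.357]
```

View pics/r1.png

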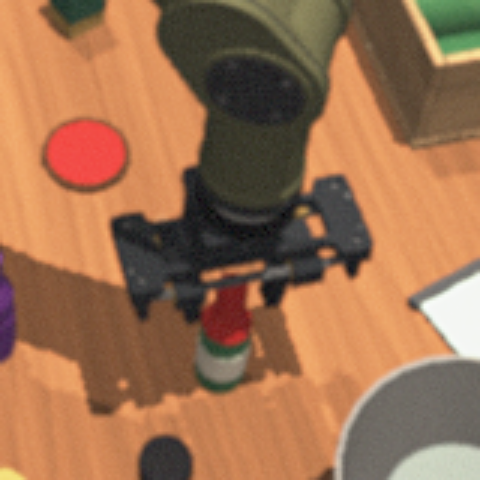

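The red neck at (230,295) sits between the jaws and the bottle is upright. Closing and lifting.

>>> apply_moves(series=[{"x": -0.001,"y": 0,"z": 0.003,"wx": 0,"wy": -0.001,"wz": 0,"fingers": -1},{"x": 0,"y": 0,"z": 0,"wx": 0,"wy": 0,"wz": 0,"fingers": -1},{"x": 0,"y": 0,"z": 0,"wx": 0,"wy": 0,"wz": 0,"fingers": -1},{"x": 0,"y": 0,"z": 0,"wx": 0,"wy": 0,"wz": 0,"fingers": -1},{"x": 0,"y": 0,"z": 0,"wx": 0,"wy": 0,"wz": 0,"fingers": -1},{"x": 0,"y": 0,"z": 0,"wx": 0,"wy": 0,"wz": 0,"fingers": -1}])

```text
clock: 30.6
tool_pos: [0.5149, -0.4027, 0.1085]
eef_rot: [1.0, 0.001, 0.001, 0.002]
contact_force: [-0.4, 0.2, -1.1]
opening: 0.29
```

```bash
python3 -c "
from h import *
goto(.455,-.16,.22)"
```

```text
t 30.60 [ 0.5149 -0.4027  0.1085] open 0.290 F [-0.4  0.2 -1.1] q [ 0.62  0.88 -0.05  1.58  0.07  0.67  0.54]
shift [-0.0738 -0.3031 -0.1405] turn [ 0.0011 -0.0006  0.0008]
```

>>> apply_moves(series=[{"x": 0,"y": 0,"z": -0.02,"wx": 0,"wy": 0,"wz": 0,"fingers": -1},{"x": 0,"y": 0,"z": -0.035,"wx": 0,"wy": 0,"wz": 0,"fingers": -1},{"x": 0,"y": 0,"z": -0.04,"wx": 0,"wy": 0,"wz": 0,"fingers": -1},{"x": -0.005,"y": -0.02,"z": -0.03,"wx": 0,"wy": 0,"wz": 0,"fingers": -1},{"x": -0.01,"y": -0.04,"z": 0,"wx": 0,"wy": 0,"wz": 0,"fingers": -1},{"x": -0.01,"y": -0.045,"z": 0,"wx": 0,"wy": 0,"wz": 0,"fingers": -1},{"x": -0.01,"y": -0.045,"z": 0,"wx": 0,"wy": 0,"wz": 0,"fingers": -1},{"x": -0.01,"y": -0.045,"z": 0,"wx": 0,"wy": 0,"wz": 0,"fingers": -1}])

```text
clock: 31.6
tool_pos: [0.4763, -0.2453, 0.216]
eef_rot: [1.0, -0.002, 0.002, 0.003]
contact_force: [-0.3, 0.7, -3.0]
opening: 0.288
```

```bash
python3 -c "
from h import *
goto(.455,-.16,.16)"
```

```text
t 31.60 [ 0.4763 -0.2453  0.216 ] open 0.288 F [-0.3  0.7 -3. ] q [ 0.41  0.6  -0.04  1.87  0.04  0.67  0.34]
shift [-0.0272 -0.1069  0.0693] turn [ 0.0018 -0.0011 -0.0012]
```

>>> apply_moves(series=[{"x": -0.009,"y": -0.035,"z": 0,"wx": 0.001,"wy": 0,"wz": -0.001,"fingers": -1},{"x": -0.007,"y": -0.025,"z": 0,"wx": 0,"wy": 0,"wz": 0,"fingers": -1},{"x": -0.005,"y": -0.02,"z": 0.01,"wx": 0,"wy": 0,"wz": 0,"fingers": -1},{"x": -0.002,"y": -0.008,"z": 0.02,"wx": 0,"wy": 0,"wz": 0,"fingers": -1},{"x": 0,"y": 0,"z": 0.02,"wx": 0,"wy": 0,"wz": 0,"fingers": -1},{"x": 0,"y": 0,"z": 0.01,"wx": 0,"wy": 0,"wz": 0,"fingers": -1},{"x": 0,"y": 0,"z": 0,"wx": 0,"wy": 0,"wz": 0,"fingers": -1},{"x": 0,"y": 0,"z": 0,"wx": 0,"wy": 0,"wz": 0,"fingers": -1}])

```text
clock: 32.6
tool_pos: [0.4583, -0.1689, 0.173]
eef_rot: [1.0, 0.003, 0.005, 0.001]
contact_force: [0.7, 0.1, -2.8]
opening: 0.292
```

```bash
python3 -c "
from h import *
goto(.455,-.16,.115)"
```

```text
t 32.60 [ 0.4583 -0.1689  0.173 ] open 0.292 F [ 0.7  0.1 -2.8] q [ 0.28  0.62 -0.03  2.05  0.04  0.46  0.22]
shift [-0.0048 -0.0114  0.0724] turn [ 0.0007 -0.003   0.0017]
```

>>> apply_moves(series=[{"x": -0.004,"y": -0.01,"z": 0.01,"wx": 0,"wy": -0.002,"wz": 0.001,"fingers": -1},{"x": 0,"y": 0,"z": 0.02,"wx": 0,"wy": 0,"wz": 0,"fingers": -1},{"x": 0,"y": 0,"z": 0.02,"wx": 0,"wy": 0,"wz": 0,"fingers": -1},{"x": 0,"y": 0,"z": 0.012,"wx": 0,"wy": 0,"wz": 0,"fingers": -1},{"x": 0,"y": 0,"z": 0,"wx": 0,"wy": 0,"wz": 0,"fingers": -1},{"x": 0,"y": 0,"z": 0,"wx": 0,"wy": 0,"wz": 0,"fingers": -1}])

```text
clock: 33.35
tool_pos: [0.4561, -0.1591, 0.1226]
eef_rot: [1.0, 0.001, 0.003, 0.001]
contact_force: [0.3, 0.8, -2.5]
opening: 0.284
```

```bash
python3 -c "
from h import *
goto(.455,-.16,.115)"
```

```text
t 33.35 [ 0.4561 -0.1591  0.1226] open 0.284 F [ 0.3  0.8 -2.5] q [ 0.25  0.71 -0.02  2.1   0.04  0.33  0.2 ]
shift [-0.0014  0.0011  0.0094] turn [ 0.0006 -0.0016  0.0008]
```

>>> apply_moves(series=[{"x": -0.001,"y": 0.001,"z": 0.005,"wx": 0,"wy": -0.001,"wz": 0,"fingers": -1},{"x": 0,"y": 0,"z": 0.004,"wx": 0,"wy": 0,"wz": 0,"fingers": -1},{"x": 0,"y": 0,"z": 0.003,"wx": 0,"wy": 0,"wz": 0,"fingers": -1},{"x": 0,"y": 0,"z": 0.002,"wx": 0,"wy": 0,"wz": 0,"fingers": -1}])

```text
clock: 33.85
tool_pos: [0.4569, -0.1603, 0.1142]
eef_rot: [1.0, 0.001, 0.003, 0.002]
contact_force: [-4.1, 2.0, 26.1]
opening: 0.287
```

```bash
python3 -c "
from h import *
goto(.455,-.16,.115)"
```

```text
t 33.85 [ 0.4569 -0.1603  0.1142] open 0.287 F [-4.1  2.  26.1] q [ 0.25  0.73 -0.02  2.1   0.05  0.31  0.2 ]
shift [-0.0024 -0.0004 -0.0011] turn [ 0.001  -0.0022  0.0007]
```

Contact at 26 N, so I ease up slightly and release.

>>> apply_moves(series=[{"x": 0,"y": 0,"z": -0.001,"wx": 0,"wy": 0,"wz": 0,"fingers": -1},{"x": 0,"y": 0,"z": 0,"wx": 0,"wy": 0,"wz": 0,"fingers": -0.3},{"x": 0,"y": 0,"z": 0,"wx": 0,"wy": 0,"wz": 0,"fingers": 0},{"x": 0,"y": 0,"z": 0,"wx": 0,"wy": 0,"wz": 0,"fingers": 0.3},{"x": 0,"y": 0,"z": 0,"wx": 0,"wy": 0,"wz": 0,"fingers": 0.3},{"x": 0,"y": 0,"z": -0.03,"wx": 0,"wy": 0,"wz": 0,"fingers": 0.4},{"x": 0,"y": 0,"z": -0.05,"wx": 0,"wy": 0,"wz": 0,"fingers": 0.4},{"x": 0,"y": 0,"z": -0.05,"wx": 0,"wy": 0,"wz": 0,"fingers": 0.4}])

```text
clock: 34.85
tool_pos: [0.4549, -0.1597, 0.2192]
eef_rot: [1.0, 0.001, 0.001, 0.001]
contact_force: [-0.1, -0.3, 0.2]
opening: 0.699
```

>>> apply_moves(series=[{"x": 0,"y": -0.03,"z": -0.05,"wx": 0,"wy": 0,"wz": 0,"fingers": 0.4},{"x": 0,"y": -0.05,"z": -0.02,"wx": 0,"wy": 0,"wz": 0,"fingers": 0.4},{"x": 0,"y": -0.05,"z": 0,"wx": 0,"wy": 0,"wz": 0,"fingers": 0.4},{"x": 0,"y": -0.05,"z": 0,"wx": 0,"wy": 0,"wz": 0,"fingers": 0.4},{"x": 0,"y": -0.05,"z": 0,"wx": 0,"wy": 0,"wz": 0,"fingers": 0.4},{"x": 0,"y": -0.05,"z": 0,"wx": 0,"wy": 0,"wz": 0,"fingers": 0.4},{"x": 0,"y": -0.05,"z": 0,"wx": 0,"wy": 0,"wz": 0,"fingers": 0.4},{"x": 0,"y": 0,"z": 0,"wx": 0,"wy": 0,"wz": 0,"fingers": 0.4}])

```text
clock: 35.85
tool_pos: [0.4564, 0.1115, 0.2794]
eef_rot: [1.0, -0.0, 0.005, 0.001]
contact_force: [0.2, -1.3, -0.5]
opening: 0.699
```

```bash
python3 -c "
from h import *
for n in('top','side'):
  p,d=snapshot(n); [blobs(n,p,d,c) for c in ('red','blue','yellow','white')]
  cv2.imwrite(f'pics/end_{n}.png',cv2.resize(p,None,fx=1.5,fy=1.5)[:,:,::-1])
" | grep 'ztop 0.1[2-5]'
```

```text
top red px [253.9 187.1] n 81 ztop 0.124 cloud mid [0.48  0.01  0.121] top [0.481 0.01 ] ext [0.022 0.019] ray.006 [0.503 0.01 ]
top red px [320.9 206.7] n 571 ztop 0.148 cloud mid [ 0.447 -0.156  0.056] top [ 0.456 -0.161] ext [0.023 0.024] ray.006 [ 0.456 -0.164]
top blue px [133.4 143.6] n 154 ztop 0.150 cloud mid [0.576 0.298 0.127] top [0.581 0.298] ext [0.022 0.022] ray.006 [0.611 0.331]
top blue px [378.4 147.1] n 74 ztop 0.124 cloud mid [ 0.585 -0.284  0.121] top [ 0.586 -0.285] ext [0.019 0.022] ray.006 [ 0.619 -0.317]
top white px [264.2 132.7] n 323 ztop 0.149 cloud mid [ 0.635 -0.013  0.051] top [ 0.642 -0.013] ext [0.023 0.022] ray.006 [ 0.651 -0.014]
side red px [255.  169.3] n 51 ztop 0.127 cloud mid [0.486 0.018 0.113] top [0.484 0.01 ] ext [0.018 0.027] ray.006 [0.509 0.118]
side red px [259.9 217.5] n 217 ztop 0.151 cloud mid [ 0.457 -0.169  0.123] top [ 0.46  -0.162] ext [0.023 0.027] ray.006 [ 0.48  -0.079]
side blue px [266.1 105.8] n 117 ztop 0.150 cloud mid [0.583 0.287 0.122] top [0.585 0.293] ext [0.018 0.024] ray.006 [0.62  0.427]
side blue px [320.7 245.1] n 55 ztop 0.127 cloud mid [ 0.589 -0.289  0.123] top [ 0.589 -0.289] ext [0.02  0.022] ray.006 [ 0.626 -0.213]
side yellow px [289.5 126.4] n 31 ztop 0.151 cloud mid [0.623 0.142 0.148] top [0.622 0.139] ext [0.021 0.024] ray.006 [0.674 0.298]
side white px [17.6 12.4] n 83 ztop 0.135 cloud mid [-0.275  1.08   0.13 ] top [-0.283  1.089] ext [0.096 0.186] ray.006 [-0.341  1.327]
side white px [319.3  76.5] n 146 ztop 0.132 cloud mid [0.848 0.513 0.042] top [0.82  0.407] ext [0.01  0.028] ray.006 [0.868 0.561]
side white px [311.4 159.9] n 42 ztop 0.152 cloud mid [ 0.646 -0.013  0.148] top [ 0.646 -0.014] ext [0.021 0.028] ray.006 [0.7   0.121]
side white px [384.7 362.5] n 2231 ztop 0.144 cloud mid [ 0.623 -0.614  0.14 ] top [ 0.622 -0.613] ext [0.119 0.105] ray.006 [ 0.671 -0.569]
```

View pics/end_top.png

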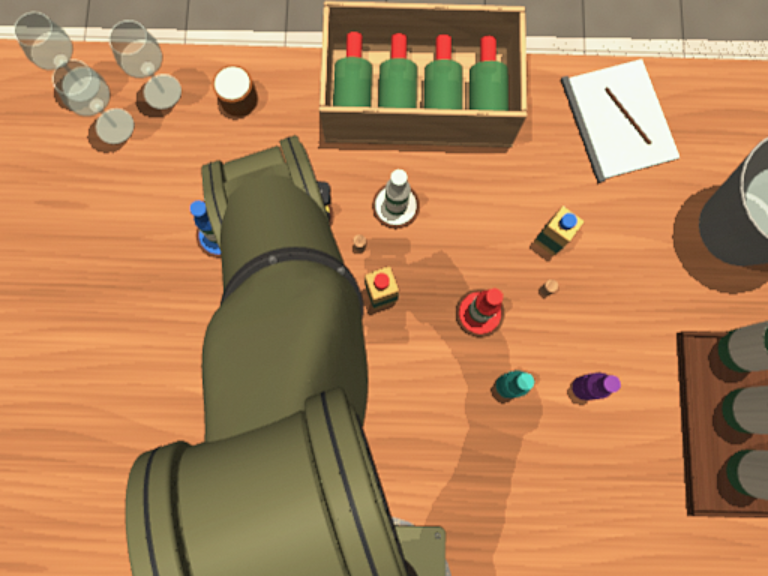

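View pics/end_side.png

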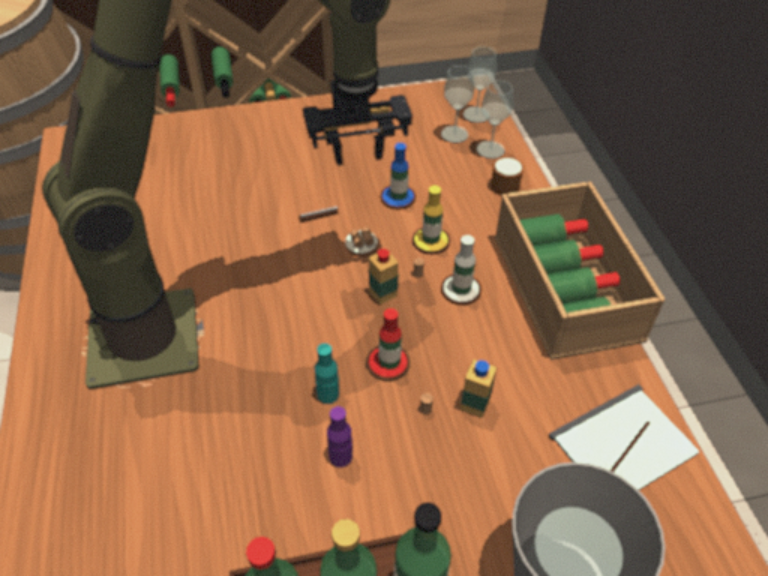

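All four bottles stand upright on their coasters: blue (398,190), yellow (431,235), white (462,285), red (388,355) in the side view. The tins are at (383,275) and (478,385), unmoved, and the arm is clear of everything.

```bash
python3 -c "
from plant import *
print(get_state()['clock'],finish_job())"
```

```text
the job is handed in; nothing more can be done
35.95 None
```

I set all four wine bottles on the coasters matching their wax and handed the job in at 36 s of the 115 s allowed. I gripped each by the neck, lowered it until it met the coaster (or to the expected contact height, for yellow), and then released it.

**Bottle positions:** the last pictures put each bottle top within about 5 mm of its coaster centre, at about 0.15 m, which is bottle plus coaster height. All four looked upright.

**Tins:** both stand within about 1 mm of where they began, and the arm ended clear of everything.

**Checks that disagreed or were weak:**
- The two cameras differ by about 4 mm in x. I used the mean of the two, and picking and placing shared that bias.
- The yellow bottle's contact force was unclear when I set it down, so it may have settled by about 1 mm on release. In the final top view the arm hid it, so its last check was from the side camera only.
- The red bottle met its coaster at 26 N, harder than blue and white at about 13 N. I eased up slightly before letting go.

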